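# Reverse the filter slider of a gem viewing base and slide the stone over the light

### The job

The gem viewing base has its blue filter under the light port. Pull the filter slider right out of its slot, turn it end for end and push it fully home again so that the amber filter is under the port, then slide the glass dish with the stone across the stage, without lifting or tipping it, until it drops into the recess of the port. Keep the stone in the dish and leave the other things on the bench where they are.

Things in the scene. Friction and masses are not known exactly. Their poses are not given: they have to be found in the camera images.
- base_port (a point): Centre of the light port, on its glass, 45 mm above the bench; base axes: z up, slot in the -y face. The base is a fixed grey box 160 mm (x) by 206 mm (y) with a flat aluminium stage 48.5 mm above the bench. The port is a round recess 66 mm across, 3.5 mm deep, with a clear glass floor, on the base's x centre line, 48 mm from its -y face and 158 mm from its +y face.
- base_mouth (a point): Centre of the slot's mouth in the base's -y face, 32.5 mm above the bench (mid-height of a slider in the slot); base axes. The slot runs level along +y under the port, covered, 47 mm wide, 10.3 mm high (28 to 38.3 mm above the bench), to a solid stop 85.5 mm in. Its cheeks flare 3 mm wider each side over the first 8 mm. No catch: the slider lies loose in it, held by friction.
- slider_center (a point): Centre of the filter slider: black bar 150 (x) x 44 (y) x 9 mm (z), 0.12 kg, ends rounded over, windows 33 mm across: amber 37.5 mm towards +x, blue 37.5 mm towards -x. At the start blue end in, up to 4 mm short of the stop, amber end 65 to 69 mm out of the mouth. Home at the stop, the inner window is under the port. With 35 mm in the slot it stays when let go, outer end sagging a few mm.
- slider_amber (a point): Centre of the amber window of the slider, half-way up; axes of the slider.
- slider_blue (a point): Centre of the blue window of the slider, half-way up; axes of the slider.
- dish_center (a point): Centre, half-way up, of the round clear glass dish: 60 mm outside diameter, 24 mm tall, wall and floor 3 mm, about 0.09 kg, standing on the stage on the side away from the slot, 80 to 108 mm from the port's centre. Slid over the port it drops 3.5 mm into the recess, where it has 3 mm of play all round.
- stone: Purple part-cut stone lying loose on the floor of the dish, 24 mm across, 17 mm high, origin at the centre of its underside.
- loupe: Bystander on the bench: folding jeweller's loupe, black and steel, about 35 x 80 x 25 mm; origin on its underside.
- gem_box: Bystander on the bench: small square gem box, black with a clear lid, 55 x 55 x 26 mm; origin on its underside.
- jar: Bystander on the bench: white jar of compound with a red cap, 48 mm across, 52 mm tall; origin on its underside.
- oiler: Bystander on the bench: blue dropper bottle with a yellow cap, 34 mm across, 95 mm tall; origin on its underside.
- brush: Bystander on the bench: wooden-handled brush lying down, 170 mm long; origin on its underside.
- tweezers: Bystander on the bench: steel tweezers lying flat, 130 mm long; origin on its underside.
- calliper: Bystander on the bench: digital calliper lying flat, 190 mm long; origin on its underside.
Mind the look-alikes: they are no part of the job. What is shaped like the part that bears slider_center but green, pink or red is not meant.

How it is judged:
By the outcome, as a careful person would: the job done as asked, in the order asked, and still so for the second after the job is handed in, with the robot touching nothing.
It also fails if it takes over 70 s, if anything falls off the work surface, if the arm or the gripper's body presses on something with over 40 N, if the wrist force passes 120 N, or if a joint passes its speed limit or range.

### The arm

A 6-joint arm with a two-finger parallel gripper is mounted at the origin on the work surface. World frame = base frame: x ahead of the robot, y to its left, z up, the work surface at z = 0. Lengths are in m, angles in rad, forces in N, time in s.
With the tool pointing down it reaches from about 0.225 to 0.875 m from the base axis. Payload 3.4 kg.
Tool frame: the origin (TCP) lies midway between the tips of the shut fingers; the grasp point (between the pads) lies 19 mm behind it; z points along the fingers, y is the direction in which the jaws open and shut (so a half turn about z gives the same grasp; the last joint's range is limited). The gripper opens to 85 mm and grips with 20 to 120 N. Pads are 22 mm wide; open, the fingers measure 114 mm over their backs; the gripper's body (76 mm by 85 mm) begins 54 mm behind the grasp point. The pads swing forward as they close: fully open they stand 13 mm farther back than shut.
Start: joints at [-1.401, 0.276, 1.505, -0, 1.361, -0.121], TCP at [0.165, -0.551, 0.231] pointing down, gripper open.
Joint ranges: [-2.89, 2.89], [-0.75, 2.08], [0.22, 2.7], [-1.18, 4.32], [0.11, 2.71], [-2.7, 2.7]. Speed limits (rad/s): [2.57, 2.57, 3.14, 3.14, 3.14, 3.14].

### API

Orientations are given as a unit quaternion [w, x, y, z].
In Python, from rig import manip, optics, ticket gives the robot as it stands.
- The arm moves only by the shell command python3 -m pendant 'ROWS' [FORCE]. ROWS is JSON, a list of rows, each an object with "gripper": the finger opening in mm, from 0 to 85.4; "delta_pos": the shift along the tool's x, y, z in mm, a list of three; "spin": the turn about the tool's z in rad. A call has 1 to 20 rows; each row is the pose to reach, as a shift and turn from the pose commanded when the call began, along the tool's axes at that moment; what a row does not reach only later rows make up. A row lasts 1/10 s, in which the tool goes at most 50 mm and 8.59 degrees, less where a joint would pass 70% of its speed; a pose out of reach is approached as far as the arm can. A call with a gripper value outside its range is refused whole. The fingers move at their own pace and stop on an object; FORCE is the grip in N (left out, the last holds). Time passes only in rows, so rows that repeat a pose let the fingers close. It gives the time, the measured TCP pose, the force and the opening at its end, in the units of the state.
- manip.get_state(): the state, without advancing time (a new reading comes with each control period).
- optics.get_image(name): name is "scene" or "top"; returns the picture (420x560x3 uint8, blue, green, red); there is no depth.
- optics.camera_model(name): a dict with "fovy" (degrees; the focal length in pixels is half the picture's height over the tangent of half this angle, whatever the lens; pixels are square), "cx", "cy" (the principal point, pixels), "xyz" and "orientation" of the camera in the world. Camera axes: x right, y down, z forward; pixel columns grow to the right and rows downward; lengths in m; the calibration is good to about 2 mm. A picture is of the moment at which its call begins. camera_model takes no time and is no camera call.
- ticket.sign_off(): hands the job in, once; it reports no verdict.
The state is a dict: "clock": time; "qpos": joint angles; "qd": joint speeds; "effort": joint torques, N m; "position": TCP position; "ee_rot": TCP orientation; "contact_force": force on the tool from outside, world axes, zero at the start; "moment": the same for the moment, N m; "width": finger opening in m.
Only numpy, scipy, OpenCV 4.12 (cv2) and the standard library are available. Lean on these libraries where they do the work, as an engineer would, in place of code of your own. Each camera call takes 0.05 s, during which the arm holds its last target.

## Working session

There is one attempt and no reset: what is moved stays moved. The work goes in short steps, Python scripts to look and compute and a shell command to move; the robot and the scene stay as the last step left them, time stands still between calls to the robot, and variables do not carry over. Pictures are saved under pics/ and viewed, and the job is handed in when it is done.

```bash
ls; mkdir -p pics; python3 - <<'E'
from rig import manip, optics, ticket
import cv2
for n in("scene","top"):
    cv2.imwrite(f"pics/{n}0.png",optics.get_image(n)); print(optics.camera_model(n))
print(manip.get_state())
E
```

```text
pics
{'fovy': 42.05921286991769, 'cx': 276.657034204689, 'cy': 208.39731667931332, 'xyz': array([1.11663349, 0.64073613, 1.26309559]), 'orientation': array([-0.11337654,  0.31662842,  0.89335548, -0.29800702])}
{'fovy': 52.10373697445078, 'cx': 279.4210425148703, 'cy': 211.49765699840265, 'xyz': array([ 0.3129414 , -0.03931059,  1.19015534]), 'orientation': array([ 0.07441835, -0.70256097,  0.7038833 , -0.07360905])}
{'clock': 0.1, 'qpos': array([-1.40098687e+00,  2.76536755e-01,  1.50598980e+00, -1.15956873e-05,
        1.36066782e+00, -1.21002131e-01]), 'qd': array([-0.00104587, -0.00345478, -0.00352551, -0.00083269,  0.00033914,
       -0.00045076]), 'effort': array([ 1.81663629e-03, -4.17699265e+01, -2.46404153e+01, -2.34778527e-04,
        5.73734025e-03,  5.85907941e-06]), 'position': array([ 0.1647827 , -0.55041278,  0.23053001]), 'ee_rot': array([-8.00483553e-04,  9.89446697e-01,  1.44895107e-01, -2.52096419e-05]), 'contact_force': array([0.605093  , 0.26117468, 0.36832147]), 'moment': array([-0.01497519, -0.00782135, -0.03379863]), 'width': 0.08579203576014785}
```

View pics/scene0.png

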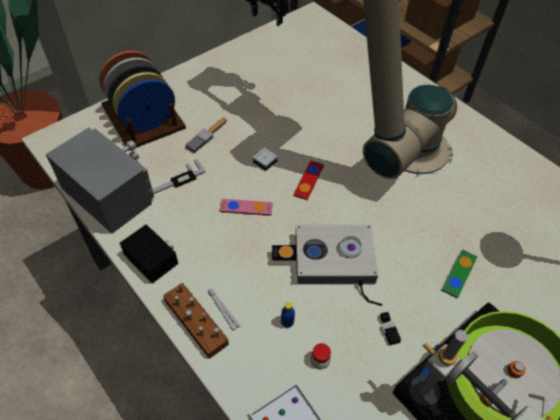

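View pics/top0.png

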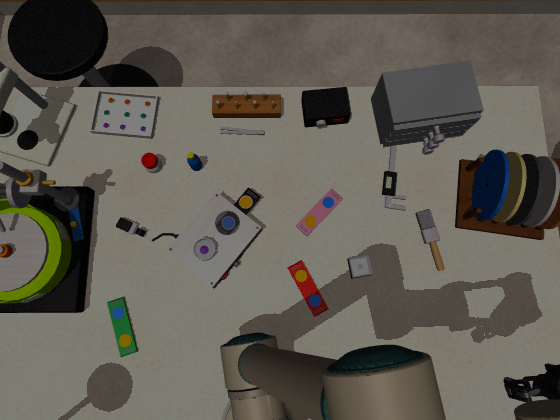

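```bash
cat > h.py <<'E'
import numpy as np, cv2
from scipy.spatial.transform import Rotation as R
from rig import manip, optics
def cam(n):
    m=optics.camera_model(n); q=m["orientation"]
    return m, R.from_quat([q[1],q[2],q[3],q[0]]).as_matrix(), 210/np.tan(np.radians(m["fovy"]/2))
def ray(n,uv,z):
    m,r,f=cam(n); uv=np.atleast_2d(np.asarray(uv,float))
    d=np.c_[(uv[:,0]-m["cx"])/f,(uv[:,1]-m["cy"])/f,np.ones(len(uv))]@r.T
    return m["xyz"]+d*((z-m["xyz"][2])/d[:,2])[:,None]
def proj(n,p):
    m,r,f=cam(n); c=(np.atleast_2d(p)-m["xyz"])@r
    return np.c_[m["cx"]+f*c[:,0]/c[:,2],m["cy"]+f*c[:,1]/c[:,2]]
def crop(n,img,x0,y0,x1,y1,k,name):
    cv2.imwrite(f"pics/{name}.png",cv2.resize(img[y0:y1,x0:x1],None,fx=k,fy=k,interpolation=cv2.INTER_CUBIC))
def blobs(img,mask,amin=20):
    n,l,s,c=cv2.connectedComponentsWithStats(mask.astype(np.uint8)*255)
    return [(c[i].round(2),s[i].tolist()) for i in range(1,n) if s[i][4]>=amin]
E
python3 - <<'E'
from h import *
t=cv2.imread("pics/top0.png"); s=cv2.imread("pics/scene0.png")
crop("top",t,150,170,290,290,5,"tc"); crop("scene",s,260,210,400,300,5,"sc")
for n,i in(("top",t),("scene",s)):
    h=cv2.cvtColor(i,cv2.COLOR_BGR2HSV)
    print(n,"amber",blobs(i,cv2.inRange(h,(10,140,120),(28,255,255))>0))
    print(n,"blue",blobs(i,cv2.inRange(h,(95,60,60),(125,255,255))>0))
    print(n,"purple",blobs(i,cv2.inRange(h,(126,50,40),(165,255,255))>0,6))
E
```

```text
top amber [(array([ 23.28, 181.88]), [16, 178, 15, 7, 32]), (array([245.41, 201.38]), [240, 196, 12, 12, 110]), (array([309.95, 220.8 ]), [304, 215, 12, 12, 110]), (array([  3.1, 250.1]), [0, 244, 7, 13, 30]), (array([300.66, 275.45]), [295, 270, 12, 12, 122]), (array([124.72, 340.18]), [119, 335, 12, 12, 114])]
top blue [(array([503.09, 184.13]), [489, 150, 21, 68, 300]), (array([192.21, 161.25]), [187, 158, 11, 7, 56]), (array([327.79, 201.95]), [323, 197, 11, 11, 102]), (array([ 76.63, 214.93]), [71, 206, 11, 25, 81]), (array([228. , 222.5]), [222, 217, 13, 12, 120]), (array([314.31, 300.12]), [309, 294, 12, 13, 112]), (array([117.55, 312.43]), [112, 307, 12, 12, 121])]
top purple [(array([105.5 , 124.82]), [103, 123, 6, 5, 22]), (array([121.9, 126.3]), [120, 124, 5, 5, 20]), (array([142.62, 128.19]), [140, 126, 6, 5, 21]), (array([203.77, 249.38]), [200, 245, 9, 9, 64])]
scene amber [(array([304.33, 187.31]), [299, 184, 11, 8, 72]), (array([258.77, 206.62]), [254, 203, 11, 9, 74]), (array([285.38, 251.21]), [280, 246, 12, 11, 105]), (array([465.24, 261.59]), [460, 257, 12, 10, 94]), (array([429.43, 348.21]), [425, 344, 10, 9, 28]), (array([450.39, 360.1 ]), [443, 355, 14, 9, 51]), (array([516.51, 369.15]), [511, 361, 14, 14, 59])]
scene blue [(array([360.26,  27.22]), [353, 21, 13, 15, 103]), (array([140.74,  86.05]), [119, 79, 51, 25, 183]), (array([313. , 169.5]), [309, 166, 9, 8, 54]), (array([232.99, 204.83]), [228, 201, 11, 9, 72]), (array([313.82, 250.97]), [308, 245, 13, 12, 123]), (array([455.03, 282.14]), [449, 277, 13, 11, 115]), (array([289.82, 313.84]), [284, 308, 11, 14, 73]), (array([424.73, 371.84]), [420, 367, 10, 10, 64])]
scene purple [(array([309.45, 169.82]), [308, 166, 5, 8, 11]), (array([316.55, 169.18]), [314, 166, 5, 8, 11]), (array([232.76, 205.  ]), [227, 200, 13, 11, 42]), (array([351.09, 246.72]), [347, 243, 9, 8, 54]), (array([294.74, 399.61]), [292, 397, 7, 6, 31])]
```

```bash
ls pics
```

```text
sc.png
scene0.png
tc.png
top0.png
```

View pics/tc.png

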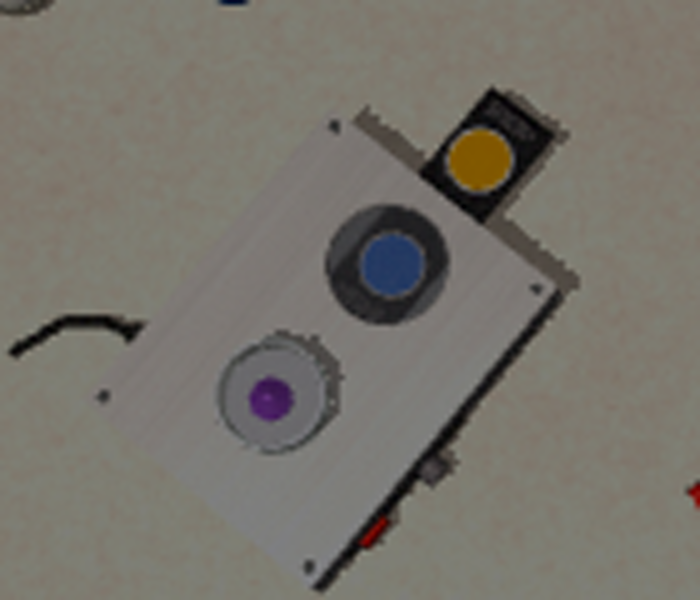

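View pics/sc.png

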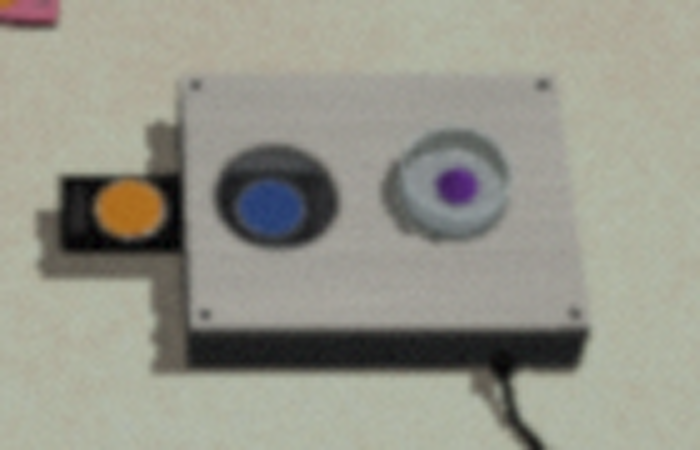

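```bash
python3 - <<'E'
from h import *
def tcp(x,y): return (150+(x+.5)/5-.5,170+(y+.5)/5-.5)
def scp(x,y): return (260+(x+.5)/5-.5,210+(y+.5)/5-.5)
A=[tcp(*p) for p in[(335,126),(537,288),(103,397),(309,567),(387,264)]]
B=[scp(*p) for p in[(205,315),(196,85),(575,314),(543,85),(276,197)]]
a=ray("top",A,.0485);b=ray("scene",B,.0485)
print(a.round(4));print(b.round(4))
m=(a+b)/2
for p in (a,b,m):
    y=(p[2]+p[3]-p[0]-p[1]); x=(p[1]-p[0]+p[3]-p[2])
    print("yaw from y",np.degrees(np.arctan2(-y[0],y[1])), "from x(neg)",np.degrees(np.arctan2(-x[1],-x[0])), np.linalg.norm(p[2]-p[0]),np.linalg.norm(p[3]-p[1]),np.linalg.norm(p[1]-p[0]))
print("amber",ray("top",[(245.41,201.38)],.037),ray("scene",[(285.38,251.21)],.037))
print("blue",ray("top",[(228,222.5)],.037),ray("scene",[(313.82,250.97)],.037))
print("stone",ray("top",[(203.77,249.38)],.06),ray("scene",[(351.09,246.72)],.06))
print("dish rim",ray("top",[tcp(277,394)],.0725),ray("scene",[scp(457,172)],.0725))
E
```

```text
[[0.6031 0.1339 0.0485]
 [0.5128 0.0223 0.0485]
 [0.4542 0.2534 0.0485]
 [0.3644 0.1407 0.0485]
 [0.5261 0.1035 0.0485]]
[[0.603  0.1367 0.0485]
 [0.5124 0.0243 0.0485]
 [0.4543 0.2557 0.0485]
 [0.3645 0.143  0.0485]
 [0.5267 0.1058 0.0485]]
yaw from y 51.324460076060014 from x(neg) 51.24001887803509 0.1909296626080054 0.18977085114487546 0.14351002402815294
yaw from y 51.30521856732368 from x(neg) 51.28554875307099 0.19040964345943379 0.18962500472777946 0.1444010621115019
yaw from y 51.314847737209384 from x(neg) 51.26281814136916 0.19066955140267422 0.18969774863009028 0.14395546228984513
amber [[0.58712575 0.05557607 0.037     ]] [[0.5868575  0.05690452 0.037     ]]
blue [[0.52797305 0.10223866 0.037     ]] [[0.52730982 0.10379136 0.037     ]]
stone [[0.45162476 0.16174033 0.06      ]] [[0.45302097 0.16545431 0.06      ]]
dish rim [[0.45265468 0.15639178 0.0725    ]] [[0.45419024 0.16412834 0.0725    ]]
```

```bash
cat >> h.py <<'E'
P=np.array([0.5265,0.1045]); YAW=np.radians(51.3)
U=np.array([-np.sin(YAW),np.cos(YAW)]); V=np.array([np.cos(YAW),np.sin(YAW)])
def B(x,y,z): return np.r_[P+V*x+U*y,z]      # base coords about port centre
def inb(p): d=np.asarray(p)[:2]-P; return np.r_[d@V,d@U]*1000
def st(show=True):
    s=manip.get_state(); q=s["ee_rot"]; r=R.from_quat([q[1],q[2],q[3],q[0]]).as_matrix()
    yaw=np.arctan2(r[1,0],r[0,0])
    if show: print("t",round(s["clock"],2),"tcp",s["position"].round(4),"base mm",inb(s["position"]).round(1),"yaw",round(yaw,4),"q",s["qpos"].round(2),"F",s["contact_force"].round(1),"M",s["moment"].round(2),"w",round(s["width"]*1000,1))
    return s,r,yaw
def to(p,yaw):
    s,r,y=st(); print("delta mm",(r.T@(p-s["position"])*1000).round(1),"spin",round(-((yaw-y+np.pi)%(2*np.pi)-np.pi),4))
OUT=np.arctan2(-U[1],-U[0]); IN=np.arctan2(U[1],U[0])
E
python3 - <<'E'
from h import *
to(B(0,-63,.2),OUT)
print(OUT,IN)
# bystanders roughly
for n,uv in dict(oiler=(195,162),jar=(150,161),tweez=(242,131),pinkA=(310,221),loupe=(130,227),calliper=(392,180)).items(): p=ray("top",[uv],.02)[0]; print(n,p.round(3),inb(p).round(0))
E
```

```text
t 0.1 tcp [ 0.1648 -0.5504  0.2305] base mm [-737.3 -127.2] yaw 0.2908 q [-1.4   0.28  1.51 -0.    1.36 -0.12] F [0.6 0.3 0.4] M [-0.01 -0.01 -0.03] w 85.8
delta mm [ 3.63425e+04  5.13104e+04 -4.45000e+01] spin 0.9663
-0.6754424205218057 2.4661502330679874
oiler [0.707 0.203 0.02 ] [189. -80.]
jar [0.71  0.331 0.02 ] [292.  -2.]
tweez [0.801 0.07  0.02 ] [ 145. -236.]
pinkA [ 0.535 -0.123  0.02 ] [-172. -149.]
loupe [0.519 0.375 0.02 ] [206. 175.]
calliper [ 0.652 -0.357  0.02 ] [-281. -387.]
```

```bash
sed -i 's/P+V\*x+U\*y/P+(V*x+U*y)\/1000/' h.py; python3 - <<'E'
from h import *
to(B(0,-63,.2),OUT)
E
```

```text
t 0.1 tcp [ 0.1648 -0.5504  0.2305] base mm [-737.3 -127.2] yaw 0.2908 q [-1.4   0.28  1.51 -0.    1.36 -0.12] F [0.6 0.3 0.4] M [-0.01 -0.01 -0.03] w 85.8
delta mm [ 570.1 -471.8   31.4] spin 0.9663
```

```bash
python3 -m pendant '[{"gripper":70,"delta_pos":[15,-12,0],"spin":0.03},{"gripper":70,"delta_pos":[40,-33,0],"spin":0.08},{"gripper":70,"delta_pos":[70,-58,3],"spin":0.13},{"gripper":70,"delta_pos":[103,-85,5],"spin":0.18},{"gripper":70,"delta_pos":[136,-113,7],"spin":0.24},{"gripper":70,"delta_pos":[170,-141,9],"spin":0.3},{"gripper":70,"delta_pos":[204,-169,11],"spin":0.36},{"gripper":70,"delta_pos":[238,-197,13],"spin":0.42},{"gripper":70,"delta_pos":[272,-225,15],"spin":0.48},{"gripper":70,"delta_pos":[306,-253,17],"spin":0.54},{"gripper":70,"delta_pos":[340,-281,19],"spin":0.6},{"gripper":70,"delta_pos":[374,-309,21],"spin":0.66},{"gripper":70,"delta_pos":[408,-337,23],"spin":0.72},{"gripper":70,"delta_pos":[440,-364,25],"spin":0.78},{"gripper":70,"delta_pos":[470,-389,27],"spin":0.83},{"gripper":70,"delta_pos":[500,-414,29],"spin":0.87},{"gripper":70,"delta_pos":[525,-434,30],"spin":0.91},{"gripper":70,"delta_pos":[548,-453,31],"spin":0.94},{"gripper":70,"delta_pos":[562,-465,31],"spin":0.96},{"gripper":70,"delta_pos":[570,-471.8,31.4],"spin":0.966}]' 60
python3 - <<'E'
from h import *
for n in("top","scene"):
    i=optics.get_image(n);cv2.imwrite(f"pics/{n}1.png",i)
to(B(0,-63,.2),OUT)
E
```

```text
clock: 2.1
position: [0.5761, 0.066, 0.1992]
ee_rot: [0.0, 0.944, -0.331, -0.0]
contact_force: [0.1, 0.4, -0.6]
width: 0.0698
t 2.2 tcp [0.5758 0.0653 0.1993] base mm [  0.2 -63. ] yaw -0.6736 q [-0.01  0.3   1.55 -0.    1.29  2.24] F [-0.6 -0.6 -0.1] M [-0.03  0.04  0.  ] w 70.1
delta mm [ 0.   0.2 -0.7] spin 0.0019
```

View pics/scene1.png

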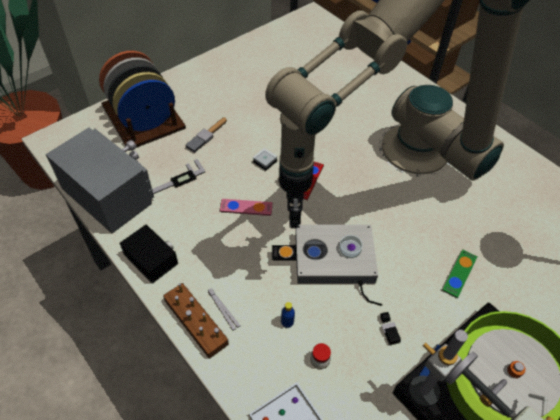

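```bash
python3 -m pendant '[{"gripper":70,"delta_pos":[0,0,15],"spin":0},{"gripper":70,"delta_pos":[0,0,40],"spin":0},{"gripper":70,"delta_pos":[0,0,65],"spin":0},{"gripper":70,"delta_pos":[0,0,90],"spin":0},{"gripper":70,"delta_pos":[0,0,115],"spin":0},{"gripper":70,"delta_pos":[0,0,135],"spin":0},{"gripper":70,"delta_pos":[0,0,150],"spin":0},{"gripper":70,"delta_pos":[0,0,162],"spin":0},{"gripper":70,"delta_pos":[0,0,172],"spin":0},{"gripper":70,"delta_pos":[0,0,180],"spin":0},{"gripper":70,"delta_pos":[0,0,186],"spin":0},{"gripper":70,"delta_pos":[0,0,190],"spin":0},{"gripper":70,"delta_pos":[0,0,190],"spin":0}]'
python3 - <<'E'
from h import *
for n in("top","scene"):
    i=optics.get_image(n);cv2.imwrite(f"pics/{n}2.png",i)
    if n=="scene": crop(n,i,240,180,380,300,5,"sc2")
st()
E
```

```text
clock: 3.5
position: [0.5755, 0.0645, 0.0096]
ee_rot: [0.0, 0.944, -0.331, -0.0]
contact_force: [0.3, 0.4, -0.2]
width: 0.0698
t 3.6 tcp [0.576  0.0646 0.0102] base mm [ -0.2 -63.6] yaw -0.6751 q [-0.01  0.49  1.79 -0.    0.86  2.24] F [-0.5  1.1  0.4] M [-0.04  0.01  0.02] w 69.9
```

View pics/sc2.png

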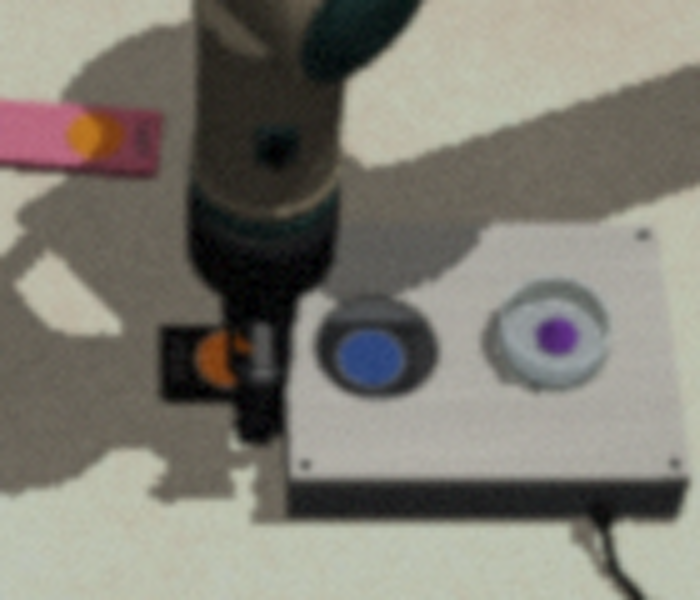

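The fingers straddle the slider just outside the mouth (sc2 about (260,370)), clear of the base face. Now I close them.

```bash
python3 -m pendant '[{"gripper":50,"delta_pos":[0,0,0],"spin":0},{"gripper":50,"delta_pos":[0,0,0],"spin":0},{"gripper":38,"delta_pos":[0,0,0],"spin":0},{"gripper":38,"delta_pos":[0,0,0],"spin":0},{"gripper":38,"delta_pos":[0,0,0],"spin":0},{"gripper":38,"delta_pos":[0,0,0],"spin":0},{"gripper":38,"delta_pos":[0,0,0],"spin":0}]' 50
python3 -c "
from h import *
st()"
```

```text
clock: 4.3
position: [0.5759, 0.0646, 0.0103]
ee_rot: [-0.0, 0.944, -0.331, 0.0]
contact_force: [-0.8, 0.4, 5.3]
width: 0.0428
t 4.3 tcp [0.5759 0.0646 0.0103] base mm [ -0.2 -63.6] yaw -0.6752 q [-0.01  0.49  1.79  0.    0.86  2.24] F [-0.8  0.4  5.3] M [ 0.08  0.16 -0.12] w 42.8
```

```bash
python3 -m pendant '[{"gripper":38,"delta_pos":[1,0,-0.5],"spin":0},{"gripper":38,"delta_pos":[4,0,-0.5],"spin":0},{"gripper":38,"delta_pos":[8,0,-0.5],"spin":0},{"gripper":38,"delta_pos":[13,0,-0.5],"spin":0},{"gripper":38,"delta_pos":[18,0,-0.5],"spin":0},{"gripper":38,"delta_pos":[23,0,-0.5],"spin":0},{"gripper":38,"delta_pos":[28,0,-0.5],"spin":0},{"gripper":38,"delta_pos":[33,0,-0.5],"spin":0},{"gripper":38,"delta_pos":[38,0,-0.5],"spin":0},{"gripper":38,"delta_pos":[43,0,-0.5],"spin":0},{"gripper":38,"delta_pos":[43,0,-0.5],"spin":0}]'
python3 -c "
from h import *
st()
i=optics.get_image('scene'); crop('scene',i,220,180,360,300,5,'sc3')"
```

```text
clock: 5.4
position: [0.6104, 0.0369, 0.0103]
ee_rot: [0.0, 0.944, -0.331, 0.001]
contact_force: [0.3, -0.5, -0.1]
width: 0.0432
t 5.4 tcp [0.6104 0.0369 0.0103] base mm [  -0.3 -107.8] yaw -0.6754 q [-0.05  0.52  1.72 -0.    0.9   2.19] F [ 0.3 -0.5 -0.1] M [ 0.   -0.    0.03] w 43.2
```

View pics/sc3.png

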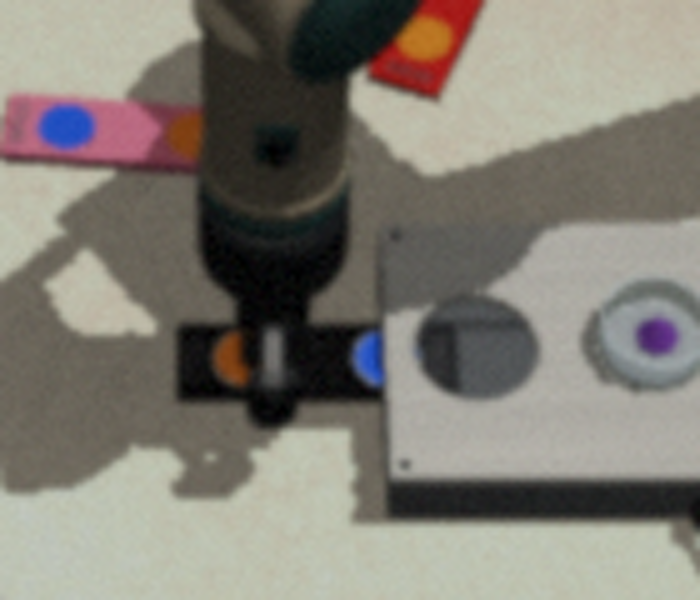

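The slider follows and its blue window (about (375,357)) is coming out of the mouth. I pull it clear and lift it.

```bash
python3 -m pendant '[{"gripper":38,"delta_pos":[5,0,0],"spin":0},{"gripper":38,"delta_pos":[13,0,0],"spin":0},{"gripper":38,"delta_pos":[21,0,0],"spin":0},{"gripper":38,"delta_pos":[29,0,0],"spin":0},{"gripper":38,"delta_pos":[37,0,0],"spin":0},{"gripper":38,"delta_pos":[45,0,0],"spin":0},{"gripper":38,"delta_pos":[53,0,0],"spin":0},{"gripper":38,"delta_pos":[60,0,0],"spin":0},{"gripper":38,"delta_pos":[66,0,0],"spin":0},{"gripper":38,"delta_pos":[70,0,-3],"spin":0},{"gripper":38,"delta_pos":[70,0,-12],"spin":0},{"gripper":38,"delta_pos":[70,0,-25],"spin":0},{"gripper":38,"delta_pos":[70,0,-40],"spin":0},{"gripper":38,"delta_pos":[70,0,-52],"spin":0},{"gripper":38,"delta_pos":[70,0,-60],"spin":0},{"gripper":38,"delta_pos":[70,0,-60],"spin":0}]'
python3 -c "
from h import *
st()
i=optics.get_image('scene'); crop('scene',i,200,160,340,280,5,'sc4')"
```

```text
clock: 7.05
position: [0.6648, -0.0061, 0.0725]
ee_rot: [-0.0, 0.944, -0.331, 0.002]
contact_force: [-0.2, 0.3, -1.4]
width: 0.0431
t 7.05 tcp [ 0.6648 -0.0061  0.0725] base mm [   0.2 -177.1] yaw -0.675 q [-0.11  0.52  1.53 -0.    1.09  2.13] F [-0.2  0.3 -1.4] M [-0.03 -0.04  0.03] w 43.1
```

View pics/sc4.png

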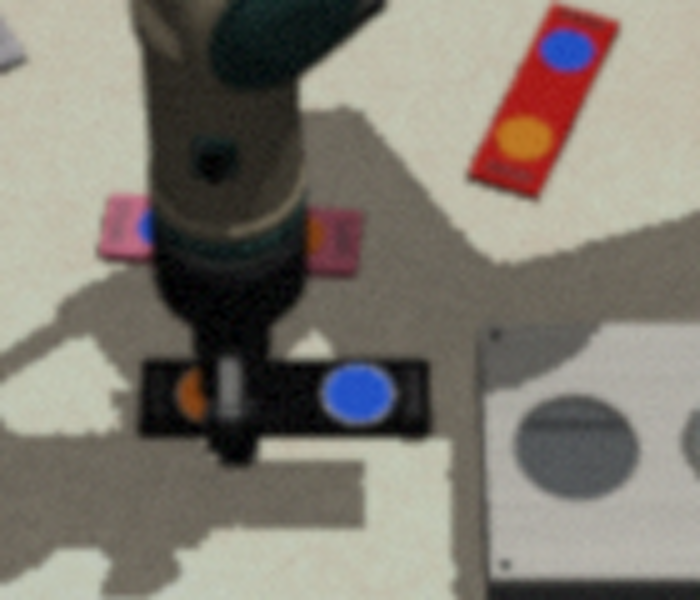

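The slider is out, level, with blue end (360,393) leading toward the base. Now the half turn.

```bash
python3 -m pendant '[{"gripper":38,"delta_pos":[0,0,0],"spin":-0.05},{"gripper":38,"delta_pos":[0,0,0],"spin":-0.15},{"gripper":38,"delta_pos":[0,0,0],"spin":-0.26},{"gripper":38,"delta_pos":[0,0,0],"spin":-0.38},{"gripper":38,"delta_pos":[0,0,0],"spin":-0.5},{"gripper":38,"delta_pos":[0,0,0],"spin":-0.62},{"gripper":38,"delta_pos":[0,0,0],"spin":-0.74},{"gripper":38,"delta_pos":[0,0,0],"spin":-0.86},{"gripper":38,"delta_pos":[0,0,0],"spin":-0.98},{"gripper":38,"delta_pos":[0,0,0],"spin":-1.1},{"gripper":38,"delta_pos":[0,0,0],"spin":-1.22},{"gripper":38,"delta_pos":[0,0,0],"spin":-1.34},{"gripper":38,"delta_pos":[0,0,0],"spin":-1.45},{"gripper":38,"delta_pos":[0,0,0],"spin":-1.54},{"gripper":38,"delta_pos":[0,0,0],"spin":-1.5708},{"gripper":38,"delta_pos":[0,0,0],"spin":-1.5708}]'
python3 -m pendant '[{"gripper":38,"delta_pos":[0,0,0],"spin":-0.05},{"gripper":38,"delta_pos":[0,0,0],"spin":-0.15},{"gripper":38,"delta_pos":[0,0,0],"spin":-0.26},{"gripper":38,"delta_pos":[0,0,0],"spin":-0.38},{"gripper":38,"delta_pos":[0,0,0],"spin":-0.5},{"gripper":38,"delta_pos":[0,0,0],"spin":-0.62},{"gripper":38,"delta_pos":[0,0,0],"spin":-0.74},{"gripper":38,"delta_pos":[0,0,0],"spin":-0.86},{"gripper":38,"delta_pos":[0,0,0],"spin":-0.98},{"gripper":38,"delta_pos":[0,0,0],"spin":-1.1},{"gripper":38,"delta_pos":[0,0,0],"spin":-1.22},{"gripper":38,"delta_pos":[0,0,0],"spin":-1.34},{"gripper":38,"delta_pos":[0,0,0],"spin":-1.45},{"gripper":38,"delta_pos":[0,0,0],"spin":-1.54},{"gripper":38,"delta_pos":[0,0,0],"spin":-1.5708},{"gripper":38,"delta_pos":[0,0,0],"spin":-1.5708}]'
python3 - <<'E'
from h import *
to(B(0,-116,.0108),IN)
for n in("top","scene"):
    i=optics.get_image(n);cv2.imwrite(f"pics/{n}5.png",i)
    if n=="scene": crop(n,i,200,160,340,280,5,"sc5")
    h=cv2.cvtColor(i,cv2.COLOR_BGR2HSV)
    print(n,"amber",blobs(i,cv2.inRange(h,(10,140,90),(28,255,255))>0))
    print(n,"blue",blobs(i,cv2.inRange(h,(95,60,60),(125,255,255))>0))
E
```

```text
clock: 8.7
position: [0.6632, -0.006, 0.0694]
ee_rot: [-0.0, 0.901, 0.433, -0.001]
contact_force: [-0.8, 0.4, -2.4]
width: 0.0432
clock: 10.3
position: [0.6634, -0.0061, 0.0698]
ee_rot: [-0.001, 0.332, 0.943, -0.0]
contact_force: [0.3, 0.8, -1.6]
width: 0.043
t 10.3 tcp [ 0.6634 -0.0061  0.0698] base mm [  -0.7 -175.9] yaw 2.4656 q [-0.11  0.52  1.53 -0.    1.09 -1.01] F [ 0.3  0.8 -1.6] M [ 0.05  0.02 -0.06] w 43.0
delta mm [59.9  0.7 59.1] spin -0.0006
top amber [(array([219.41, 103.61]), [212, 95, 16, 18, 214]), (array([ 23.27, 181.71]), [15, 178, 16, 7, 52]), (array([ 47.76, 182.03]), [42, 181, 12, 4, 34]), (array([309.77, 220.86]), [304, 215, 12, 12, 105]), (array([436.49, 256.13]), [430, 242, 14, 29, 152]), (array([  3.5 , 249.54]), [0, 244, 8, 13, 48]), (array([300.69, 275.4 ]), [295, 270, 12, 12, 121])]
top blue [(array([502.8 , 184.83]), [487, 150, 23, 69, 314]), (array([192.32, 161.35]), [187, 158, 12, 8, 63]), (array([327.93, 201.91]), [323, 197, 11, 11, 99]), (array([ 76.76, 215.07]), [71, 206, 11, 25, 85]), (array([314.32, 300.06]), [309, 294, 12, 13, 113])]
scene amber [(array([  9.16, 107.77]), [2, 103, 15, 10, 31]), (array([304.27, 187.19]), [299, 183, 11, 9, 74]), (array([255.09, 239.  ]), [252, 234, 7, 11, 54]), (array([465.2 , 261.66]), [459, 257, 13, 10, 97]), (array([195.87, 319.52]), [165, 284, 62, 69, 1275]), (array([429.32, 348.7 ]), [424, 344, 11, 10, 40]), (array([447.06, 357.54]), [440, 347, 17, 17, 93]), (array([515.96, 369.43]), [510, 361, 15, 15, 79])]
scene blue [(array([390.37,  34.96]), [382, 29, 17, 14, 82]), (array([141.08,  86.79]), [119, 79, 54, 27, 214]), (array([312.98, 169.63]), [309, 166, 9, 8, 54]), (array([223.07, 238.43]), [216, 233, 15, 12, 132]), (array([455.03, 282.14]), [449, 277, 13, 11, 115]), (array([288.96, 314.46]), [282, 308, 13, 19, 100]), (array([424.82, 371.77]), [420, 366, 10, 11, 71])]
```

View pics/sc5.png

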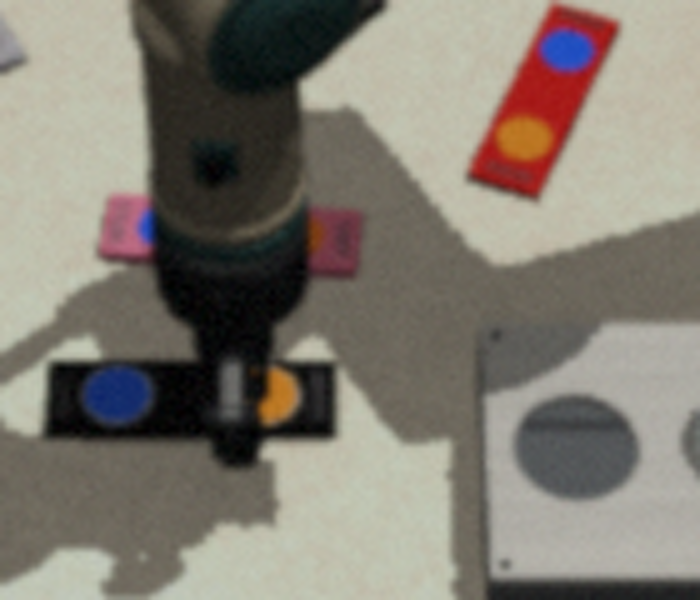

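Turned: amber (280,395) now leads. I lower to the slot height short of the mouth and check.

```bash
python3 -m pendant '[{"gripper":38,"delta_pos":[5,0,5],"spin":0},{"gripper":38,"delta_pos":[12,0,12],"spin":0},{"gripper":38,"delta_pos":[20,0,20],"spin":0},{"gripper":38,"delta_pos":[29,0,29],"spin":0},{"gripper":38,"delta_pos":[38,0,38],"spin":0},{"gripper":38,"delta_pos":[46,0,46],"spin":0},{"gripper":38,"delta_pos":[53,0,53],"spin":0},{"gripper":38,"delta_pos":[58,0,58],"spin":0},{"gripper":38,"delta_pos":[60,0,60],"spin":0},{"gripper":38,"delta_pos":[60,0,60],"spin":0},{"gripper":38,"delta_pos":[60,0,60],"spin":0}]'
python3 - <<'E'
from h import *
st()
a=np.array([ (lambda i:(cv2.imwrite("pics/scene6.png",i),i)[1])(optics.get_image("scene"))])[0]
crop("scene",a,220,180,360,300,5,"sc6")
E
```

```text
clock: 11.5
position: [0.6177, 0.0312, 0.0107]
ee_rot: [0.001, 0.331, 0.944, 0.0]
contact_force: [0.3, 0.5, -0.5]
width: 0.043
t 11.5 tcp [0.6177 0.0312 0.0107] base mm [-1.00e-01 -1.17e+02] yaw 2.4664 q [-0.06  0.53  1.7  -0.    0.91 -0.96] F [ 0.3  0.5 -0.5] M [-0.03 -0.01  0.02] w 43.0
```

View pics/sc6.png

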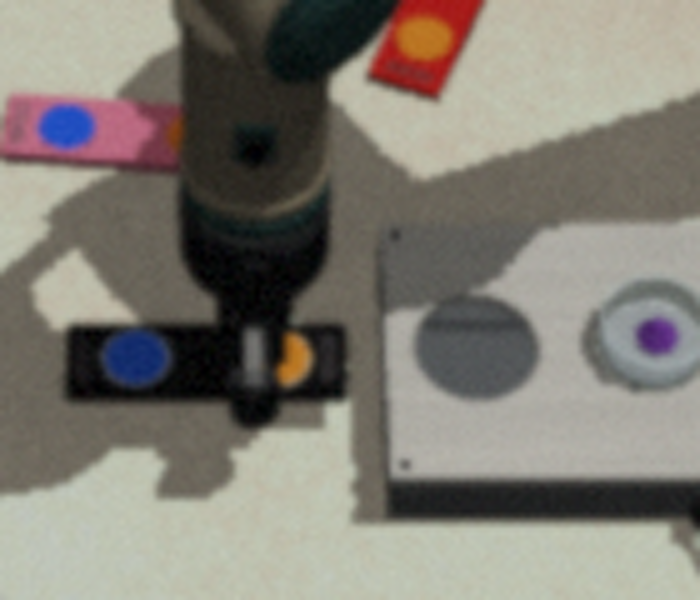

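```bash
python3 -m pendant '[{"gripper":38,"delta_pos":[3,0,0],"spin":0},{"gripper":38,"delta_pos":[7,0,0],"spin":0},{"gripper":38,"delta_pos":[11,0,0],"spin":0},{"gripper":38,"delta_pos":[14,0,0],"spin":0},{"gripper":38,"delta_pos":[17,0,0],"spin":0},{"gripper":38,"delta_pos":[20,0,0],"spin":0},{"gripper":38,"delta_pos":[23,0,0],"spin":0},{"gripper":38,"delta_pos":[26,0,0],"spin":0},{"gripper":38,"delta_pos":[28,0,0],"spin":0},{"gripper":38,"delta_pos":[28,0,0],"spin":0}]'
python3 -c "
from h import *
st()"
```

```text
clock: 12.55
position: [0.5948, 0.0492, 0.0105]
ee_rot: [-0.0, 0.331, 0.944, 0.0]
contact_force: [-0.4, 1.4, 0.1]
width: 0.0433
t 12.55 tcp [0.5948 0.0492 0.0105] base mm [ -0.5 -87.9] yaw 2.4664 q [-0.03  0.51  1.75  0.    0.89 -0.93] F [-0.4  1.4  0.1] M [ 0.11  0.12 -0.  ] w 43.3
```

```bash
python3 -m pendant '[{"gripper":38,"delta_pos":[2,0,0],"spin":0},{"gripper":38,"delta_pos":[5,0,0],"spin":0},{"gripper":38,"delta_pos":[8,0,0],"spin":0},{"gripper":38,"delta_pos":[11,0,0],"spin":0},{"gripper":38,"delta_pos":[14,0,0],"spin":0},{"gripper":38,"delta_pos":[17,0,0],"spin":0},{"gripper":38,"delta_pos":[20,0,0],"spin":0},{"gripper":38,"delta_pos":[23,0,0],"spin":0},{"gripper":38,"delta_pos":[25.5,0,0],"spin":0},{"gripper":38,"delta_pos":[25.5,0,0],"spin":0}]'
python3 -c "
from h import *
st()
i=optics.get_image('scene'); crop('scene',i,220,180,360,300,5,'sc7')"
```

```text
clock: 13.55
position: [0.5749, 0.0652, 0.0105]
ee_rot: [-0.0, 0.331, 0.944, 0.0]
contact_force: [0.2, 0.3, 1.3]
width: 0.0429
t 13.55 tcp [0.5749 0.0652 0.0105] base mm [ -0.4 -62.3] yaw 2.4664 q [-0.01  0.48  1.79  0.    0.87 -0.9 ] F [0.2 0.3 1.3] M [0.13 0.05 0.  ] w 42.9
```

View pics/sc7.png

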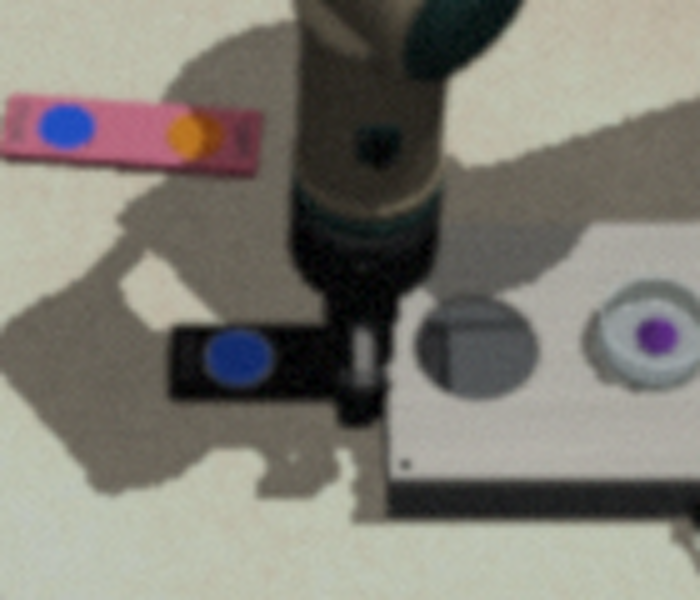

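```bash
python3 -c "
from h import *
for x in (440,450): print(inb(ray('scene',[(220+(x+.5)/5-.5,180+(360+.5)/5-.5)],.037)[0]))
print('outer',inb(ray('scene',[(220+(170+.5)/5-.5,180+(360+.5)/5-.5)],.035)[0]))
print('blue',inb(ray('scene',[(220+(240+.5)/5-.5,180+(358+.5)/5-.5)],.037)[0]))"
```

```text
[  1.91385533 -17.74704779]
[  1.92217806 -12.4199311 ]
outer [   0.40775633 -161.39622845]
blue [   0.48840079 -124.1544658 ]
```

```bash
python3 -m pendant '[{"gripper":38,"delta_pos":[1,0,0],"spin":0},{"gripper":38,"delta_pos":[1.5,0,0],"spin":0},{"gripper":38,"delta_pos":[1.5,0,0.3],"spin":0},{"gripper":46,"delta_pos":[1.5,0,0.3],"spin":0},{"gripper":55,"delta_pos":[1.5,0,0.3],"spin":0},{"gripper":65,"delta_pos":[0,0,0],"spin":0},{"gripper":65,"delta_pos":[0,0,0],"spin":0}]'
python3 -c "
from h import *
st()
i=optics.get_image('scene'); crop('scene',i,220,180,360,300,5,'sc8')"
```

```text
clock: 14.3
position: [0.5752, 0.0648, 0.0102]
ee_rot: [-0.0, 0.331, 0.944, -0.0]
contact_force: [0.6, -0.2, -0.1]
width: 0.0649
t 14.3 tcp [0.5752 0.0648 0.0102] base mm [ -0.5 -62.8] yaw 2.4663 q [-0.01  0.49  1.79 -0.    0.87 -0.9 ] F [ 0.6 -0.2 -0.1] M [ 0.01 -0.01 -0.03] w 64.9
```

View pics/sc8.png

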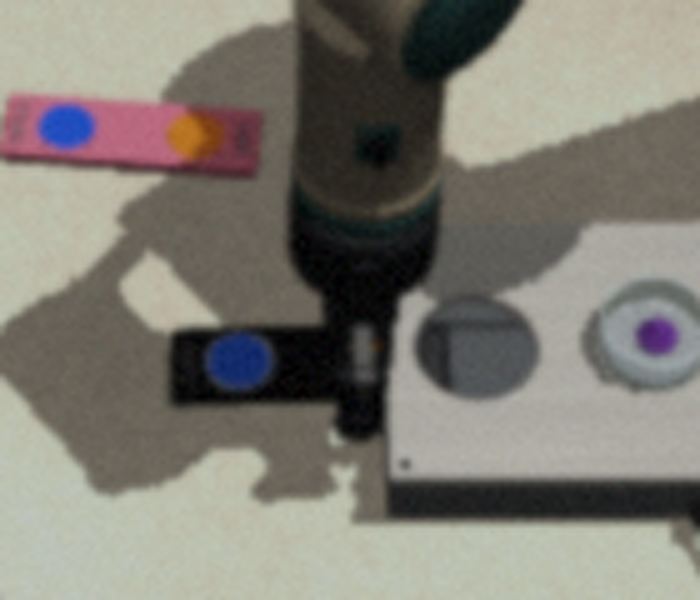

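```bash
python3 -m pendant '[{"gripper":65,"delta_pos":[0,0,-10],"spin":0},{"gripper":65,"delta_pos":[0,0,-30],"spin":0},{"gripper":65,"delta_pos":[0,0,-50],"spin":0},{"gripper":65,"delta_pos":[0,0,-60],"spin":0},{"gripper":30,"delta_pos":[-15,0,-62],"spin":0},{"gripper":0,"delta_pos":[-40,0,-62],"spin":0},{"gripper":0,"delta_pos":[-65,0,-62],"spin":0},{"gripper":0,"delta_pos":[-90,0,-62],"spin":0},{"gripper":0,"delta_pos":[-112,0,-62],"spin":0},{"gripper":0,"delta_pos":[-127,0,-62],"spin":0},{"gripper":0,"delta_pos":[-132,0,-60],"spin":0},{"gripper":0,"delta_pos":[-132,0,-50],"spin":0},{"gripper":0,"delta_pos":[-132,0,-32],"spin":0},{"gripper":0,"delta_pos":[-132,0,-15],"spin":0},{"gripper":0,"delta_pos":[-132,0,-5],"spin":0},{"gripper":0,"delta_pos":[-132,0,-5],"spin":0}]'
python3 -c "
from h import *
st()
i=optics.get_image('scene'); crop('scene',i,200,180,340,300,5,'sc9')"
```

```text
clock: 15.95
position: [0.676, -0.0168, 0.0131]
ee_rot: [-0.002, 0.331, 0.944, -0.001]
contact_force: [-0.2, 1.1, 0.2]
width: -0.0004
t 15.95 tcp [ 0.676  -0.0168  0.0131] base mm [  -1.3 -192.5] yaw 2.467 q [-0.13  0.6   1.55  0.    1.   -1.02] F [-0.2  1.1  0.2] M [-0.    0.05 -0.03] w -0.4
```

View pics/sc9.png

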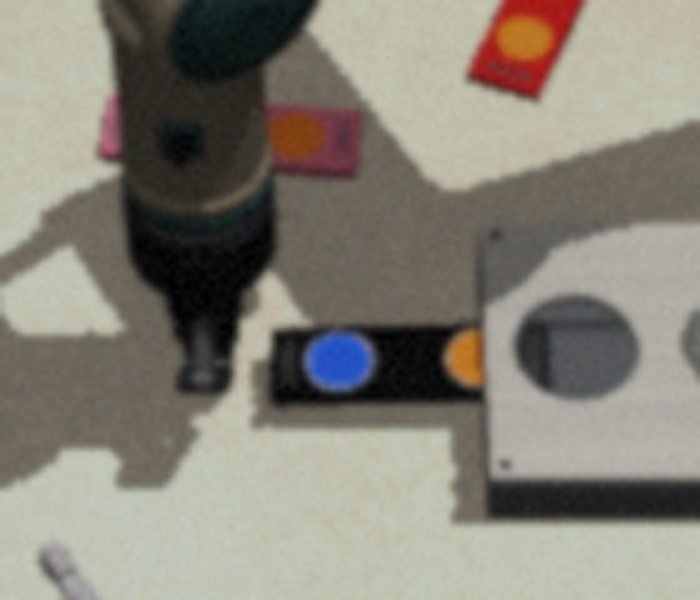

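```bash
python3 -m pendant '[{"gripper":0,"delta_pos":[4,0,0],"spin":0},{"gripper":0,"delta_pos":[9,0,0],"spin":0},{"gripper":0,"delta_pos":[13,0,0],"spin":0},{"gripper":0,"delta_pos":[16,0,0],"spin":0},{"gripper":0,"delta_pos":[18,0,0],"spin":0},{"gripper":0,"delta_pos":[20,0,0],"spin":0},{"gripper":0,"delta_pos":[22,0,0],"spin":0},{"gripper":0,"delta_pos":[25,0,0],"spin":0},{"gripper":0,"delta_pos":[28,0,0],"spin":0},{"gripper":0,"delta_pos":[31,0,0],"spin":0},{"gripper":0,"delta_pos":[34,0,0],"spin":0},{"gripper":0,"delta_pos":[37,0,0],"spin":0},{"gripper":0,"delta_pos":[40,0,0],"spin":0}]'
python3 -c "
from h import *
st()
i=optics.get_image('scene'); crop('scene',i,200,180,340,300,5,'sc10')"
```

```text
clock: 17.3
position: [0.6519, 0.0053, 0.0172]
ee_rot: [0.006, 0.331, 0.944, 0.0]
contact_force: [7.2, -7.0, 2.6]
width: -0.0003
t 17.3 tcp [0.6519 0.0053 0.0172] base mm [   1.  -159.9] yaw 2.4669 q [-0.1   0.56  1.62 -0.    0.95 -0.99] F [ 7.2 -7.   2.6] M [-0.91 -1.2   0.06] w -0.3
```

View pics/sc10.png

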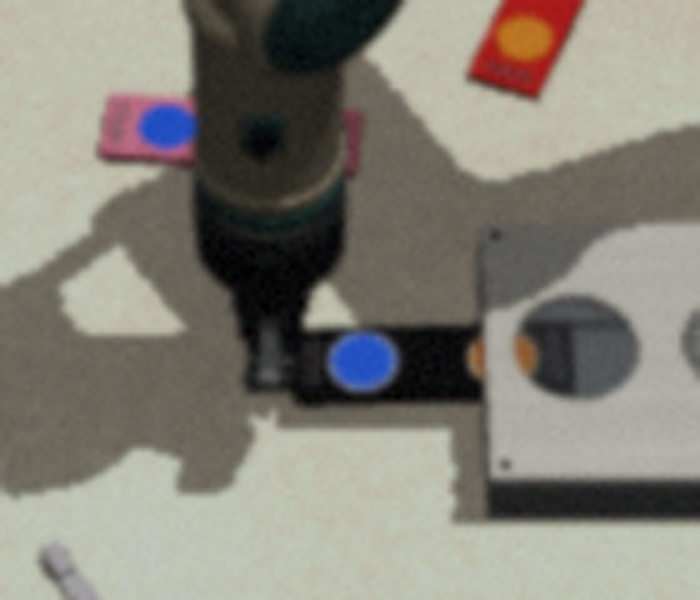

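```bash
python3 -m pendant '[{"gripper":0,"delta_pos":[0,0,0],"spin":0},{"gripper":0,"delta_pos":[0,0,0],"spin":0}]'
python3 -c "
from h import *
st()"
```

```text
clock: 17.55
position: [0.6516, 0.0055, 0.0172]
ee_rot: [0.005, 0.331, 0.944, 0.0]
contact_force: [6.2, -4.4, 2.5]
width: 0.0002
t 17.55 tcp [0.6516 0.0055 0.0172] base mm [   1.  -159.5] yaw 2.4667 q [-0.1   0.56  1.62 -0.    0.95 -0.99] F [ 6.2 -4.4  2.5] M [-0.72 -0.99 -0.03] w 0.2
```

```bash
python3 -m pendant '[{"gripper":0,"delta_pos":[3,0,1],"spin":0},{"gripper":0,"delta_pos":[6,0,2],"spin":0},{"gripper":0,"delta_pos":[9,0,2],"spin":0},{"gripper":0,"delta_pos":[12,0,2],"spin":0},{"gripper":0,"delta_pos":[15,0,2],"spin":0},{"gripper":0,"delta_pos":[15,0,2],"spin":0}]'
python3 -c "
from h import *
st()
i=optics.get_image('scene'); crop('scene',i,200,180,340,300,5,'sc11')"
```

```text
clock: 18.15
position: [0.6465, 0.0125, 0.018]
ee_rot: [0.012, 0.331, 0.944, 0.001]
contact_force: [14.1, -10.3, 5.6]
width: -0.0001
t 18.15 tcp [0.6465 0.0125 0.018 ] base mm [   3.2 -151.2] yaw 2.4675 q [-0.09  0.54  1.64 -0.01  0.93 -0.98] F [ 14.1 -10.3   5.6] M [-1.67 -2.09 -0.04] w -0.1
```

View pics/sc11.png

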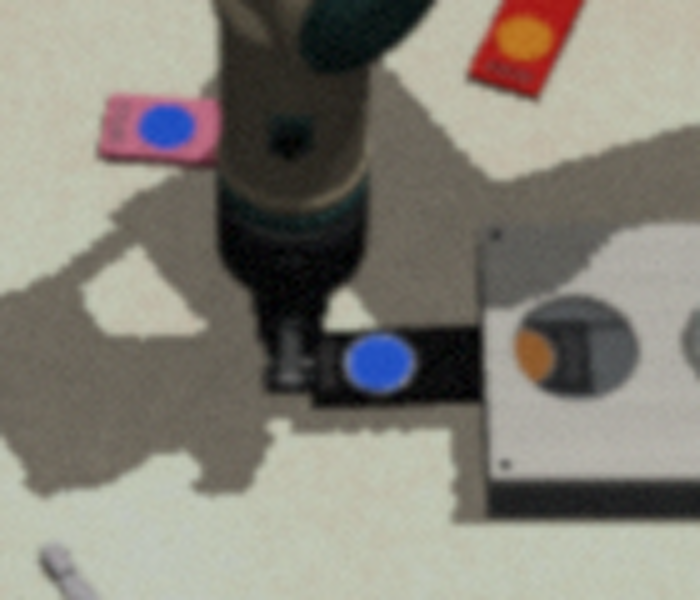

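```bash
python3 -m pendant '[{"gripper":0,"delta_pos":[-5,0,0],"spin":0},{"gripper":0,"delta_pos":[-15,0,0],"spin":0},{"gripper":0,"delta_pos":[-25,0,-10],"spin":0},{"gripper":30,"delta_pos":[-30,0,-30],"spin":0},{"gripper":65,"delta_pos":[-30,0,-55],"spin":0},{"gripper":65,"delta_pos":[-25,0,-65],"spin":0},{"gripper":65,"delta_pos":[-10,0,-65],"spin":0},{"gripper":65,"delta_pos":[0,0,-65],"spin":0},{"gripper":65,"delta_pos":[0,0,-65],"spin":0}]'
python3 - <<'E'
from h import *
st()
i=optics.get_image('scene'); crop('scene',i,200,180,340,300,5,'sc12')
h=cv2.cvtColor(i,cv2.COLOR_BGR2HSV)
for c,s in blobs(i,cv2.inRange(h,(95,60,60),(125,255,255))>0):
    b=inb(ray('scene',[c],.035)[0])
    if abs(b[0])<20: print(c,s,b)
E
```

```text
clock: 19.1
position: [0.6318, 0.0184, 0.0768]
ee_rot: [-0.003, 0.331, 0.944, -0.0]
contact_force: [0.1, 0.1, 1.3]
width: 0.0647
t 19.1 tcp [0.6318 0.0184 0.0768] base mm [  -1.3 -136. ] yaw 2.4678 q [-0.08  0.48  1.59  0.    1.08 -0.98] F [0.1 0.1 1.3] M [-0.   -0.02 -0.  ] w 64.7
[275.43 252.02] [269, 246, 14, 13, 148] [   1.8217052  -103.32201306]
```

View pics/sc12.png

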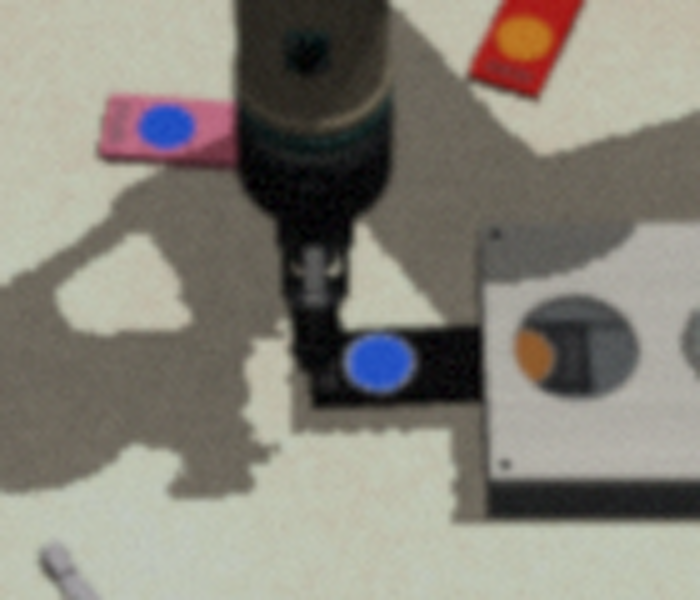

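```bash
python3 -c "
from h import *
to(B(0,-100,.0098),IN)"
```

```text
t 19.15 tcp [0.6332 0.0178 0.0771] base mm [  -1.  -137.5] yaw 2.4677 q [-0.08  0.48  1.59 -0.    1.08 -0.98] F [ 0.   0.6 -0.7] M [-0.02  0.04  0.  ] w 64.8
delta mm [37.3  1.2 67.4] spin 0.0016
```

```bash
python3 -m pendant '[{"gripper":65,"delta_pos":[6,0,0],"spin":0},{"gripper":65,"delta_pos":[17,0.5,0],"spin":0},{"gripper":65,"delta_pos":[28,0.6,0],"spin":0},{"gripper":65,"delta_pos":[35,0.6,5],"spin":0},{"gripper":65,"delta_pos":[37,0.6,18],"spin":0},{"gripper":65,"delta_pos":[37,0.6,34],"spin":0},{"gripper":65,"delta_pos":[37,0.6,50],"spin":0},{"gripper":65,"delta_pos":[37,0.6,61],"spin":0},{"gripper":65,"delta_pos":[37,0.6,66.5],"spin":0},{"gripper":65,"delta_pos":[37,0.6,66.5],"spin":0},{"gripper":50,"delta_pos":[37,0.6,66.5],"spin":0},{"gripper":38,"delta_pos":[37,0.6,66.5],"spin":0},{"gripper":38,"delta_pos":[37,0.6,66.5],"spin":0},{"gripper":38,"delta_pos":[37,0.6,66.5],"spin":0},{"gripper":38,"delta_pos":[37,0.6,66.5],"spin":0}]' 50
python3 -c "
from h import *
st()"
```

```text
clock: 20.65
position: [0.6075, 0.0402, 0.0126]
ee_rot: [0.001, 0.331, 0.944, 0.0]
contact_force: [0.7, -0.8, 3.7]
width: 0.0428
t 20.65 tcp [0.6075 0.0402 0.0126] base mm [   0.5 -103.4] yaw 2.4665 q [-0.05  0.52  1.72 -0.    0.9  -0.94] F [ 0.7 -0.8  3.7] M [-0.06 -0.02 -0.02] w 42.8
```

```bash
python3 -m pendant '[{"gripper":38,"delta_pos":[0,0,-1],"spin":0},{"gripper":38,"delta_pos":[0,0,-2],"spin":0},{"gripper":38,"delta_pos":[0,0,-2],"spin":0}]'
python3 -c "
from h import *
st()"
python3 -m pendant '[{"gripper":38,"delta_pos":[2,0,0],"spin":0},{"gripper":38,"delta_pos":[4,0,0],"spin":0},{"gripper":38,"delta_pos":[6,0,0],"spin":0},{"gripper":38,"delta_pos":[8,0,0],"spin":0},{"gripper":38,"delta_pos":[10,0,0],"spin":0},{"gripper":38,"delta_pos":[10,0,0],"spin":0}]'
python3 -c "
from h import *
st()
i=optics.get_image('scene'); crop('scene',i,200,180,340,300,5,'sc13')"
```

```text
clock: 20.95
position: [0.6065, 0.0403, 0.0135]
ee_rot: [-0.0, 0.331, 0.944, -0.0]
contact_force: [0.5, -0.3, -2.2]
width: 0.0435
t 20.95 tcp [0.6065 0.0403 0.0135] base mm [-1.000e-01 -1.025e+02] yaw 2.4664 q [-0.05  0.51  1.72 -0.    0.91 -0.94] F [ 0.5 -0.3 -2.2] M [-0.1  -0.15  0.03] w 43.5
clock: 21.55
position: [0.5986, 0.0469, 0.0138]
ee_rot: [-0.0, 0.331, 0.944, -0.0]
contact_force: [-0.3, 0.4, -1.9]
width: 0.043
t 21.55 tcp [0.5986 0.0469 0.0138] base mm [  0.1 -92.3] yaw 2.4664 q [-0.04  0.51  1.74  0.    0.9  -0.93] F [-0.3  0.4 -1.9] M [-0.   -0.06 -0.01] w 43.0
```

View pics/sc13.png

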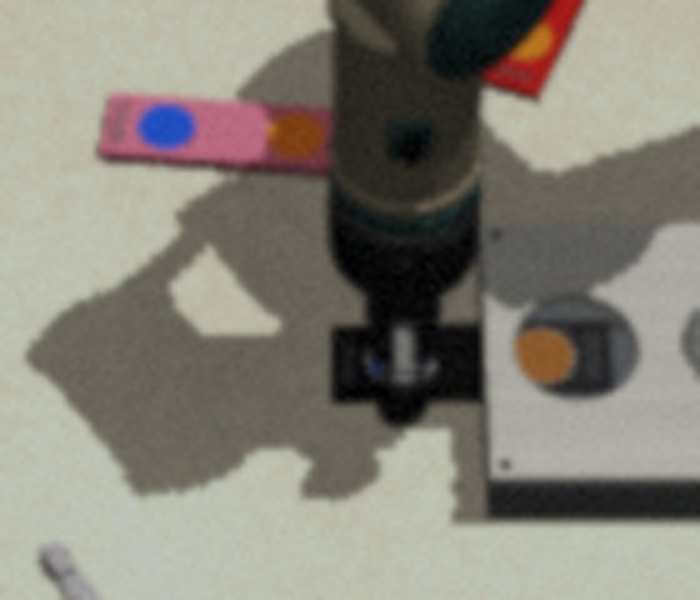

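Gripped, it slides freely and the amber is moving under the port (545,355). I push on to the stop.

```bash
python3 -m pendant '[{"gripper":38,"delta_pos":[3,0,0],"spin":0},{"gripper":38,"delta_pos":[6,0,0.3],"spin":0},{"gripper":38,"delta_pos":[9,0,0.5],"spin":0},{"gripper":38,"delta_pos":[12,0,0.5],"spin":0},{"gripper":38,"delta_pos":[14,0,0.5],"spin":0},{"gripper":38,"delta_pos":[15,0,0.5],"spin":0},{"gripper":38,"delta_pos":[16,0,0.5],"spin":0},{"gripper":38,"delta_pos":[16,0,0.5],"spin":0}]'
python3 -c "
from h import *
st()"
python3 -m pendant '[{"gripper":38,"delta_pos":[0.5,0,0],"spin":0},{"gripper":38,"delta_pos":[1,0,0],"spin":0},{"gripper":38,"delta_pos":[1.5,0,0],"spin":0},{"gripper":38,"delta_pos":[2,0,0],"spin":0},{"gripper":38,"delta_pos":[2.5,0,0],"spin":0},{"gripper":38,"delta_pos":[3,0,0],"spin":0},{"gripper":38,"delta_pos":[3,0,0],"spin":0}]'
python3 -c "
from h import *
st()"
```

```text
clock: 22.4
position: [0.587, 0.0565, 0.0136]
ee_rot: [0.0, 0.331, 0.944, 0.0]
contact_force: [1.2, 0.4, -0.3]
width: 0.0427
t 22.4 tcp [0.587  0.0565 0.0136] base mm [  0.4 -77.2] yaw 2.4664 q [-0.02  0.49  1.76 -0.    0.88 -0.92] F [ 1.2  0.4 -0.3] M [-0.27 -0.31  0.  ] w 42.7
clock: 23.1
position: [0.5851, 0.0581, 0.0137]
ee_rot: [0.001, 0.331, 0.944, 0.0]
contact_force: [3.8, -3.6, 2.0]
width: 0.0429
t 23.1 tcp [0.5851 0.0581 0.0137] base mm [  0.4 -74.8] yaw 2.4665 q [-0.02  0.49  1.77 -0.    0.88 -0.91] F [ 3.8 -3.6  2. ] M [-0.55 -0.69  0.  ] w 42.9
```

```bash
python3 -m pendant '[{"gripper":38,"delta_pos":[1,0,0],"spin":0},{"gripper":38,"delta_pos":[2,0,0],"spin":0},{"gripper":38,"delta_pos":[3,0,0],"spin":0},{"gripper":38,"delta_pos":[4,0,0],"spin":0},{"gripper":38,"delta_pos":[4,0,0],"spin":0},{"gripper":38,"delta_pos":[4,0,0],"spin":0}]'
python3 - <<'E'
from h import *
st()
for n in ('scene','top'):
    i=optics.get_image(n); cv2.imwrite(f"pics/{n}14.png",i)
    if n=='scene': crop('scene',i,220,180,360,300,5,'sc14')
    h=cv2.cvtColor(i,cv2.COLOR_BGR2HSV)
    for c,s in blobs(i,cv2.inRange(h,(8,120,90),(28,255,255))>0):
        b=inb(ray(n,[c],.037)[0])
        if abs(b).max()<50: print(n,c,s,b)
E
```

```text
clock: 23.7
position: [0.5853, 0.0584, 0.0141]
ee_rot: [0.005, 0.33, 0.944, -0.001]
contact_force: [8.9, -9.7, -2.4]
width: 0.0428
t 23.7 tcp [0.5853 0.0584 0.0141] base mm [  0.8 -74.7] yaw 2.4682 q [-0.02  0.49  1.77 -0.01  0.87 -0.91] F [ 8.9 -9.7 -2.4] M [-1.53 -1.4   0.06] w 42.8
scene [314.57 250.93] [309, 246, 12, 11, 102] [-0.1698701  0.9315347]
```

View pics/sc14.png

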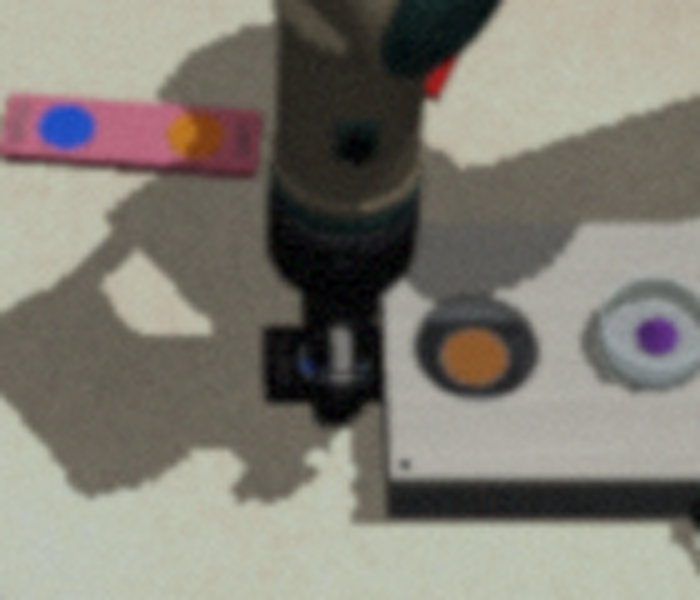

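Position stuck at -74.7 while the push rose to 13 N: it is at the stop, amber under the port. Relax and release.

```bash
python3 -m pendant '[{"gripper":38,"delta_pos":[-2,0,0],"spin":0},{"gripper":38,"delta_pos":[-4,0,0],"spin":0},{"gripper":38,"delta_pos":[-4,0,0],"spin":0},{"gripper":50,"delta_pos":[-5,0,0],"spin":0},{"gripper":65,"delta_pos":[-6,0,0],"spin":0},{"gripper":75,"delta_pos":[-6,0,0],"spin":0},{"gripper":75,"delta_pos":[-6,0,-15],"spin":0},{"gripper":75,"delta_pos":[-6,0,-40],"spin":0},{"gripper":75,"delta_pos":[-6,0,-65],"spin":0},{"gripper":75,"delta_pos":[-6,0,-85],"spin":0},{"gripper":75,"delta_pos":[-6,0,-90],"spin":0},{"gripper":75,"delta_pos":[-6,0,-90],"spin":0}]'
python3 - <<'E'
from h import *
st()
for n in ('scene','top'):
    i=optics.get_image(n); cv2.imwrite(f"pics/{n}15.png",i)
    if n=='scene': crop('scene',i,240,180,380,300,5,'sc15')
    h=cv2.cvtColor(i,cv2.COLOR_BGR2HSV)
    for c,s in blobs(i,cv2.inRange(h,(8,120,90),(28,255,255))>0)+blobs(i,cv2.inRange(h,(95,60,60),(125,255,255))>0):
        b=inb(ray(n,[c],.037)[0])
        if abs(b).max()<90: print(n,c,s,b)
E
```

```text
clock: 25.0
position: [0.5856, 0.0575, 0.1037]
ee_rot: [0.0, 0.331, 0.944, 0.0]
contact_force: [0.3, -0.1, -0.1]
width: 0.0753
t 25.0 tcp [0.5856 0.0575 0.1037] base mm [  0.2 -75.5] yaw 2.4666 q [-0.02  0.39  1.67  0.    1.08 -0.92] F [ 0.3 -0.1 -0.1] M [ 0.   -0.03  0.01] w 75.3
scene [314.53 250.96] [309, 246, 12, 11, 101] [-0.0753548   0.81989894]
scene [285.94 252.44] [279, 247, 15, 11, 117] [  4.46520531 -75.45343226]
top [241.11 201.5 ] [239, 198, 5, 9, 28] [  8.78099977 -70.2429592 ]
```

View pics/sc15.png

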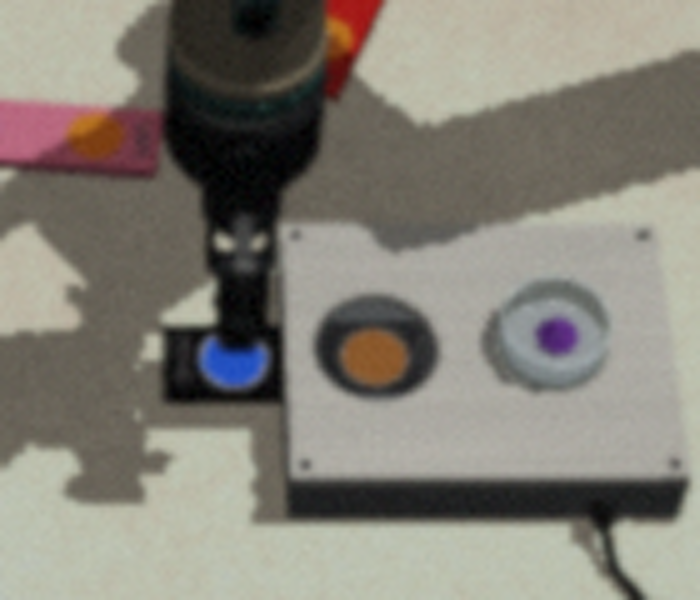

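```bash
python3 - <<'E'
from h import *
t=cv2.imread("pics/top0.png"); s=cv2.imread("pics/scene15.png")
a=cv2.resize(t[228:270,182:226],None,fx=9,fy=9,interpolation=cv2.INTER_CUBIC)
b=cv2.resize(s[228:270,332:376],None,fx=9,fy=9,interpolation=cv2.INTER_CUBIC)
o=np.hstack([a,b]); o=cv2.convertScaleAbs(o,alpha=1.5)
# hypothesis: port frame dish at (0,d): draw projected base + rim circles for check of calibration
cv2.imwrite("pics/dish.png",o)
E
```

```text
(no output)
```

View pics/dish.png

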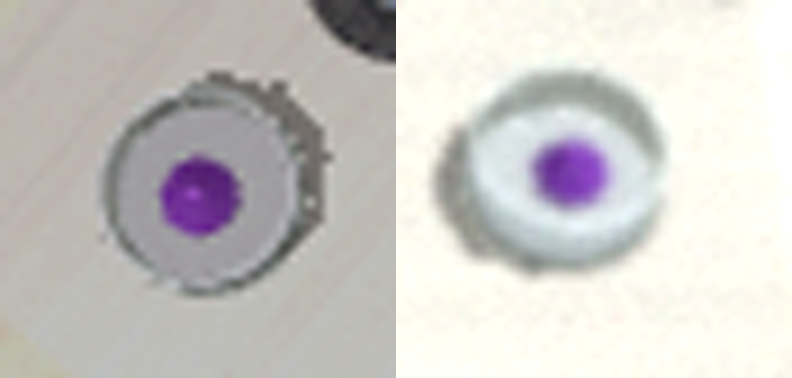

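```bash
python3 - <<'E'
from h import *
for n,uv in (("top",(204.1,249.1)),("scene",(350.3,246.4))):
    p=ray(n,[uv],.0605)[0]; print(n,p,inb(p))
to(B(0,92,.11),OUT)
to(B(0,92,.11),IN)
E
```

```text
top [0.45230365 0.16080588 0.0605    ] [-2.44790562 93.10992727]
scene [0.4542209  0.16362245 0.0605    ] [ 0.9489852  93.37468495]
t 25.1 tcp [0.5846 0.0573 0.1022] base mm [ -0.5 -74.9] yaw 2.4664 q [-0.02  0.39  1.67  0.    1.08 -0.92] F [ 0.2  0.2 -1.5] M [-0.06  0.01  0.02] w 74.8
delta mm [166.9   0.5  -7.5] spin -3.1413
t 25.1 tcp [0.5846 0.0573 0.1022] base mm [ -0.5 -74.9] yaw 2.4664 q [-0.02  0.39  1.67  0.    1.08 -0.92] F [ 0.2  0.2 -1.5] M [-0.06  0.01  0.02] w 74.8
delta mm [166.9   0.5  -7.5] spin 0.0003
```

```bash
python3 -m pendant '[{"gripper":80,"delta_pos":[5,0,-8],"spin":0},{"gripper":80,"delta_pos":[15,0,-16],"spin":0},{"gripper":80,"delta_pos":[30,0,-20],"spin":0},{"gripper":80,"delta_pos":[48,0,-20],"spin":0},{"gripper":80,"delta_pos":[66,0,-20],"spin":0},{"gripper":80,"delta_pos":[84,0,-20],"spin":0},{"gripper":80,"delta_pos":[102,0,-20],"spin":0},{"gripper":80,"delta_pos":[120,0,-20],"spin":0},{"gripper":80,"delta_pos":[136,0,-20],"spin":0},{"gripper":80,"delta_pos":[150,0,-20],"spin":0},{"gripper":80,"delta_pos":[160,0,-20],"spin":0},{"gripper":80,"delta_pos":[166,0,-20],"spin":0},{"gripper":80,"delta_pos":[168,0,-20],"spin":0},{"gripper":80,"delta_pos":[168,0,-20],"spin":0},{"gripper":80,"delta_pos":[168,0,-20],"spin":0}]' 20
python3 - <<'E'
from h import *
to(B(-0.7,93.2,.048),IN)
E
```

```text
clock: 26.6
position: [0.4553, 0.1619, 0.1234]
ee_rot: [0.0, 0.331, 0.943, -0.0]
contact_force: [0.1, 0.4, -0.4]
width: 0.0801
t 26.6 tcp [0.4553 0.1619 0.1234] base mm [ 0.3 91.5] yaw 2.466 q [ 0.2   0.23  1.86 -0.    1.05 -0.7 ] F [ 0.1  0.4 -0.4] M [-0.03 -0.02  0.05] w 80.1
delta mm [ 1.7 -1.  75.4] spin -0.0002
```

```bash
python3 -m pendant '[{"gripper":80,"delta_pos":[1,-0.7,8],"spin":0},{"gripper":80,"delta_pos":[1.5,-0.7,22],"spin":0},{"gripper":80,"delta_pos":[1.5,-0.7,38],"spin":0},{"gripper":80,"delta_pos":[1.5,-0.7,52],"spin":0},{"gripper":80,"delta_pos":[1.5,-0.7,62],"spin":0},{"gripper":80,"delta_pos":[1.5,-0.7,69],"spin":0},{"gripper":80,"delta_pos":[1.5,-0.7,73],"spin":0},{"gripper":80,"delta_pos":[1.5,-0.7,75],"spin":0},{"gripper":80,"delta_pos":[1.5,-0.7,75],"spin":0},{"gripper":80,"delta_pos":[1.5,-0.7,75],"spin":0}]' 20
python3 - <<'E'
from h import *
st()
i=optics.get_image("scene"); crop("scene",i,300,180,420,280,6,"sc16")
E
```

```text
clock: 27.6
position: [0.4534, 0.1627, 0.0488]
ee_rot: [0.0, 0.331, 0.944, 0.0]
contact_force: [0.3, -0.3, 0.5]
width: 0.0802
t 27.6 tcp [0.4534 0.1627 0.0488] base mm [-0.3 93.4] yaw 2.4664 q [ 0.2   0.32  1.97 -0.    0.86 -0.7 ] F [ 0.3 -0.3  0.5] M [-0.01 -0.04  0.05] w 80.2
```

View pics/sc16.png

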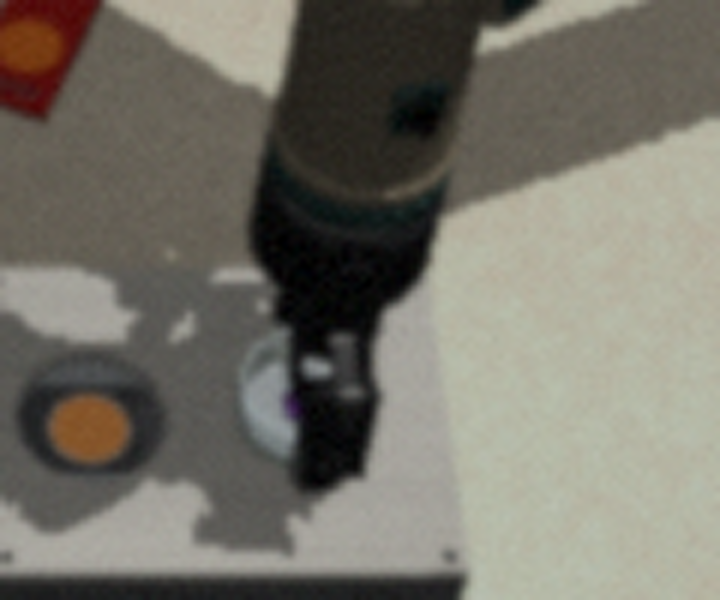

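```bash
python3 - <<'E'
from h import *
for p in (B(45,93.4,.06),B(45,93.4,.09),B(0,93.4,.0605),B(-45,93.4,.06)): print((proj("scene",p)[0]-[300,180])*6)
E
```

```text
[311.1214042  484.87427415]
[319.87854645 447.45837244]
[301.6587613  396.58521802]
[292.2761124  312.80115123]
```

```bash
python3 - <<'E'
from h import *
for p in (B(45,-63.6,.02),B(45,-63.6,.05)): print((proj("scene",p)[0]-[240,180])*5)
i=optics.get_image("top"); crop("top",i,160,170,260,270,6,"tc16")
E
```

```text
[252.88042959 444.58377202]
[254.8567447  414.72945488]
```

View pics/tc16.png

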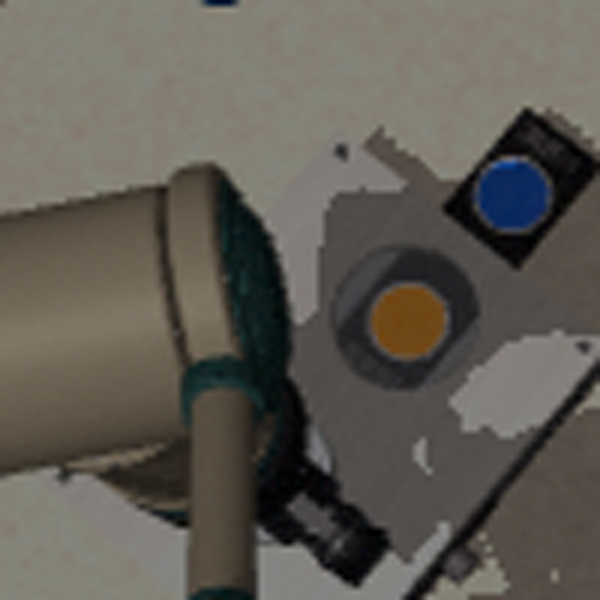

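```bash
python3 -m pendant '[{"gripper":76,"delta_pos":[-1,0,0],"spin":0},{"gripper":72,"delta_pos":[-2,0,0],"spin":0},{"gripper":68,"delta_pos":[-2,0,0],"spin":0},{"gripper":65,"delta_pos":[-2,0,0],"spin":0},{"gripper":63,"delta_pos":[-2,0,0],"spin":0},{"gripper":61,"delta_pos":[-2,0,0],"spin":0},{"gripper":57,"delta_pos":[-2,0,0],"spin":0},{"gripper":57,"delta_pos":[-2,0,0],"spin":0},{"gripper":57,"delta_pos":[-2,0,0],"spin":0}]' 20
python3 - <<'E'
from h import *
st()
i=optics.get_image("scene"); crop("scene",i,300,180,420,280,6,"sc17")
E
```

```text
clock: 28.6
position: [0.4546, 0.1613, 0.0487]
ee_rot: [0.0, 0.331, 0.944, -0.0]
contact_force: [-1.1, -0.5, 4.4]
width: 0.0594
t 28.6 tcp [0.4546 0.1613 0.0487] base mm [-0.6 91.7] yaw 2.4664 q [ 0.2   0.32  1.96 -0.    0.86 -0.7 ] F [-1.1 -0.5  4.4] M [-0.11  0.21 -0.05] w 59.4
```

View pics/sc17.png

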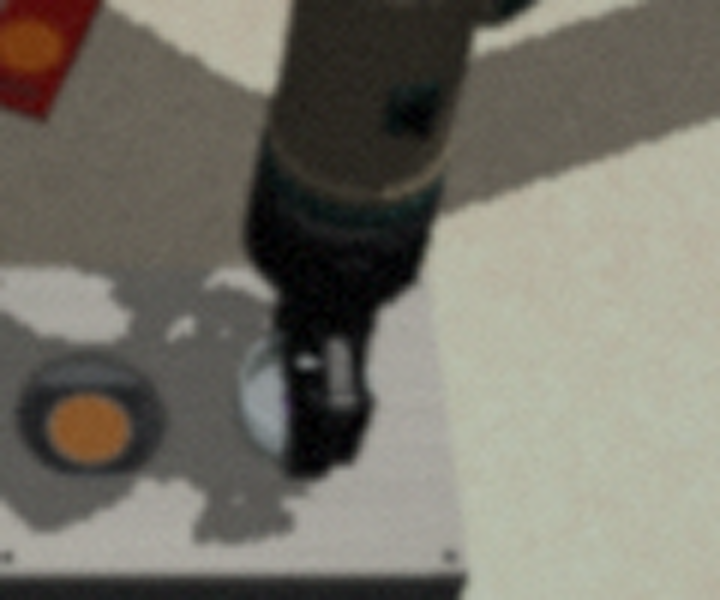

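```bash
python3 -m pendant '[{"gripper":57,"delta_pos":[0,0,-0.8],"spin":0},{"gripper":57,"delta_pos":[-1,0,-0.8],"spin":0},{"gripper":57,"delta_pos":[-2.5,0,-0.8],"spin":0},{"gripper":57,"delta_pos":[-4.5,0,-0.8],"spin":0},{"gripper":57,"delta_pos":[-7,0,-0.8],"spin":0},{"gripper":57,"delta_pos":[-10,0,-0.8],"spin":0},{"gripper":57,"delta_pos":[-13,0,-0.8],"spin":0},{"gripper":57,"delta_pos":[-16,0,-0.8],"spin":0},{"gripper":57,"delta_pos":[-19,0,-0.8],"spin":0},{"gripper":57,"delta_pos":[-22,0,-0.8],"spin":0},{"gripper":57,"delta_pos":[-25,0,-0.8],"spin":0},{"gripper":57,"delta_pos":[-28,0,-0.8],"spin":0},{"gripper":57,"delta_pos":[-31,0,-0.8],"spin":0},{"gripper":57,"delta_pos":[-34,0,-0.8],"spin":0},{"gripper":57,"delta_pos":[-37,0,-0.8],"spin":0},{"gripper":57,"delta_pos":[-40,0,-0.8],"spin":0},{"gripper":57,"delta_pos":[-42,0,-0.8],"spin":0},{"gripper":57,"delta_pos":[-43,0,-0.8],"spin":0},{"gripper":57,"delta_pos":[-43,0,-0.8],"spin":0}]'
python3 - <<'E'
from h import *
st()
i=optics.get_image("scene"); crop("scene",i,280,180,400,280,6,"sc18")
E
```

```text
clock: 30.55
position: [0.4883, 0.1344, 0.0492]
ee_rot: [0.0, 0.331, 0.944, -0.0]
contact_force: [-0.2, 0.4, -0.3]
width: 0.059
t 30.55 tcp [0.4883 0.1344 0.0492] base mm [-0.6 48.5] yaw 2.4662 q [ 0.13  0.35  1.91 -0.    0.88 -0.76] F [-0.2  0.4 -0.3] M [0.05 0.03 0.02] w 59.0
```

View pics/sc18.png

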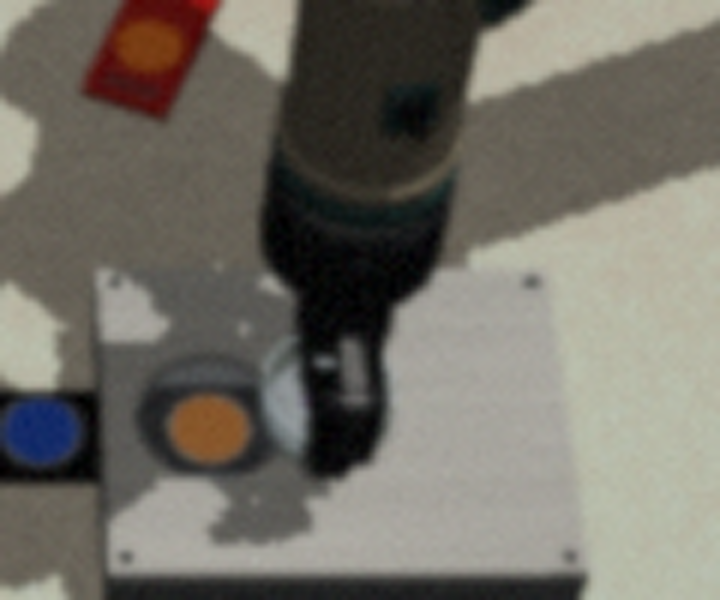

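```bash
python3 -m pendant '[{"gripper":57,"delta_pos":[-1,0,0.4],"spin":0},{"gripper":57,"delta_pos":[-2.5,0,0.4],"spin":0},{"gripper":57,"delta_pos":[-4.5,0,0.4],"spin":0},{"gripper":57,"delta_pos":[-7,0,0.4],"spin":0},{"gripper":57,"delta_pos":[-10,0,0.4],"spin":0},{"gripper":57,"delta_pos":[-13,0,0.4],"spin":0},{"gripper":57,"delta_pos":[-16,0,0.4],"spin":0},{"gripper":57,"delta_pos":[-19,0,0.4],"spin":0},{"gripper":57,"delta_pos":[-22,0,0.4],"spin":0},{"gripper":57,"delta_pos":[-25,0,0.4],"spin":0},{"gripper":57,"delta_pos":[-28,0,0.4],"spin":0},{"gripper":57,"delta_pos":[-31,0,0.4],"spin":0},{"gripper":57,"delta_pos":[-34,0,0.4],"spin":0},{"gripper":57,"delta_pos":[-37,0,0.4],"spin":0},{"gripper":57,"delta_pos":[-40,0,0.4],"spin":0},{"gripper":57,"delta_pos":[-43,0,0.4],"spin":0},{"gripper":57,"delta_pos":[-46,0,0.4],"spin":0},{"gripper":57,"delta_pos":[-48.5,0,0.4],"spin":0},{"gripper":57,"delta_pos":[-50,0,0.4],"spin":0},{"gripper":57,"delta_pos":[-50,0,0.4],"spin":0}]'
python3 - <<'E'
from h import *
st()
i=optics.get_image("scene"); crop("scene",i,260,180,380,280,6,"sc19")
i=optics.get_image("top"); crop("top",i,180,170,280,270,6,"tc19")
E
```

```text
clock: 32.6
position: [0.5274, 0.1031, 0.0488]
ee_rot: [0.0, 0.331, 0.944, -0.0]
contact_force: [0.3, -0.0, -1.2]
width: 0.0592
t 32.6 tcp [0.5274 0.1031 0.0488] base mm [-0.5 -1.6] yaw 2.4662 q [ 0.06  0.39  1.85 -0.    0.91 -0.83] F [ 0.3 -0.  -1.2] M [-0.02  0.02 -0.01] w 59.2
```

View pics/sc19.png

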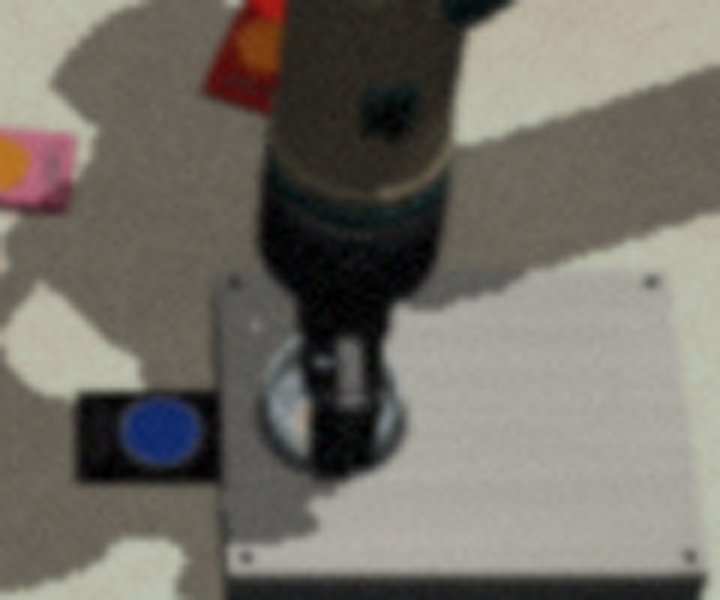

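View pics/tc19.png

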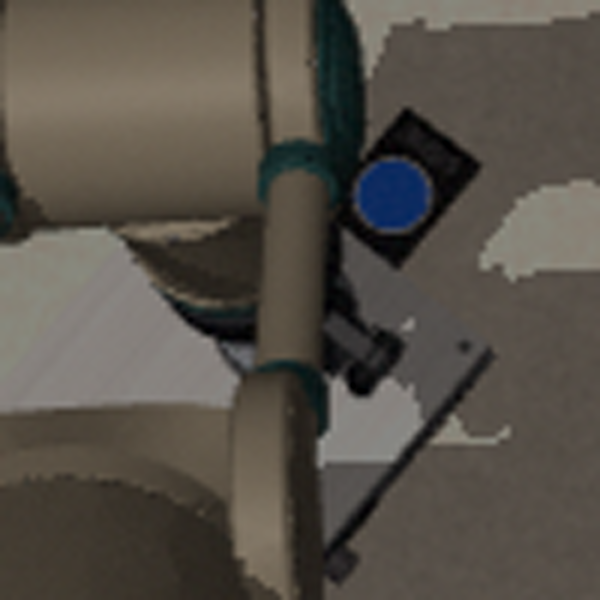

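```bash
python3 -m pendant '[{"gripper":60,"delta_pos":[0,0,0],"spin":0},{"gripper":62,"delta_pos":[0,0,0],"spin":0},{"gripper":65,"delta_pos":[0,0,0],"spin":0},{"gripper":68,"delta_pos":[0,0,0],"spin":0},{"gripper":68,"delta_pos":[0,0,0],"spin":0}]'
python3 - <<'E'
from h import *
st()
i=optics.get_image("scene"); crop("scene",i,260,180,380,280,6,"sc20")
E
```

```text
clock: 33.2
position: [0.5273, 0.1032, 0.0489]
ee_rot: [0.0, 0.331, 0.944, 0.0]
contact_force: [0.3, 0.3, 0.1]
width: 0.0677
t 33.2 tcp [0.5273 0.1032 0.0489] base mm [-0.5 -1.4] yaw 2.4665 q [ 0.06  0.39  1.85 -0.    0.91 -0.83] F [0.3 0.3 0.1] M [0.02 0.03 0.02] w 67.7
```

View pics/sc20.png

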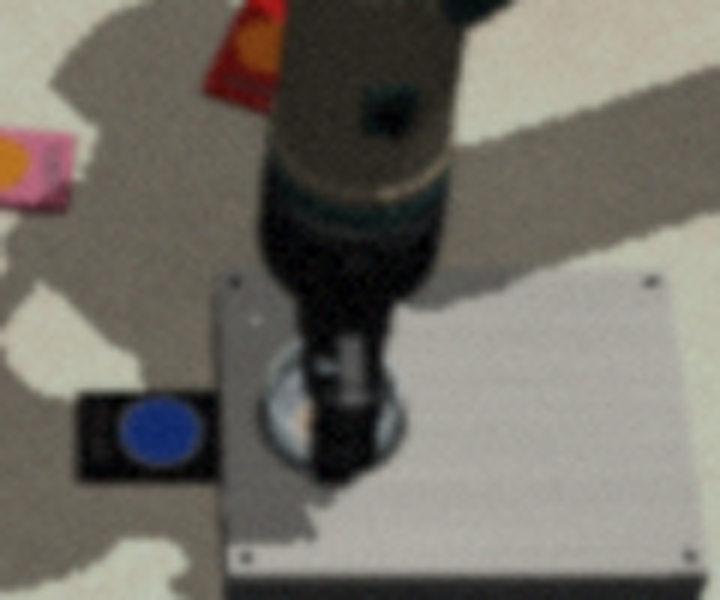

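```bash
python3 -m pendant '[{"gripper":78,"delta_pos":[0,0,0],"spin":0},{"gripper":78,"delta_pos":[0,0,0],"spin":0},{"gripper":78,"delta_pos":[0,0,-4],"spin":0},{"gripper":78,"delta_pos":[0,0,-12],"spin":0},{"gripper":78,"delta_pos":[0,0,-25],"spin":0},{"gripper":78,"delta_pos":[0,0,-45],"spin":0},{"gripper":78,"delta_pos":[0,0,-70],"spin":0},{"gripper":78,"delta_pos":[0,0,-95],"spin":0},{"gripper":78,"delta_pos":[0,-10,-115],"spin":0},{"gripper":78,"delta_pos":[0,-30,-130],"spin":0},{"gripper":78,"delta_pos":[0,-55,-140],"spin":0},{"gripper":78,"delta_pos":[0,-80,-140],"spin":0},{"gripper":78,"delta_pos":[0,-105,-140],"spin":0},{"gripper":78,"delta_pos":[0,-130,-140],"spin":0},{"gripper":78,"delta_pos":[0,-155,-140],"spin":0},{"gripper":78,"delta_pos":[0,-175,-140],"spin":0},{"gripper":78,"delta_pos":[0,-190,-140],"spin":0},{"gripper":78,"delta_pos":[0,-200,-140],"spin":0},{"gripper":78,"delta_pos":[0,-200,-140],"spin":0}]'
python3 - <<'E'
from h import *
st()
o=[]
for n,(x,y) in (("scene",(262,205)),("top",(186,180))):
    i=optics.get_image(n); cv2.imwrite(f"pics/{n}21.png",i); o.append(cv2.resize(i[y:y+80,x:x+80],None,fx=5,fy=5,interpolation=cv2.INTER_CUBIC))
    h=cv2.cvtColor(i,cv2.COLOR_BGR2HSV)
    for c,s in blobs(i,cv2.inRange(h,(126,50,40),(165,255,255))>0,6):
        b=inb(ray(n,[c],.057)[0])
        if abs(b).max()<60: print(n,c,s,b)
cv2.imwrite("pics/fin.png",np.hstack(o))
E
```

```text
clock: 35.15
position: [0.4017, -0.0535, 0.1893]
ee_rot: [0.0, 0.332, 0.943, -0.0]
contact_force: [-0.1, -0.2, 0.8]
width: 0.078
t 35.15 tcp [ 0.4017 -0.0535  0.1893] base mm [-201.3   -1.4] yaw 2.4648 q [-0.3   0.05  1.9  -0.    1.19 -1.2 ] F [-0.1 -0.2  0.8] M [-0.03 -0.05  0.01] w 78.0
scene [315.83 247.36] [312, 244, 9, 8, 53] [1.54708003 2.77794813]
top [226.38 222.57] [222, 219, 9, 8, 58] [-1.81676508  1.66933503]
```

View pics/fin.png

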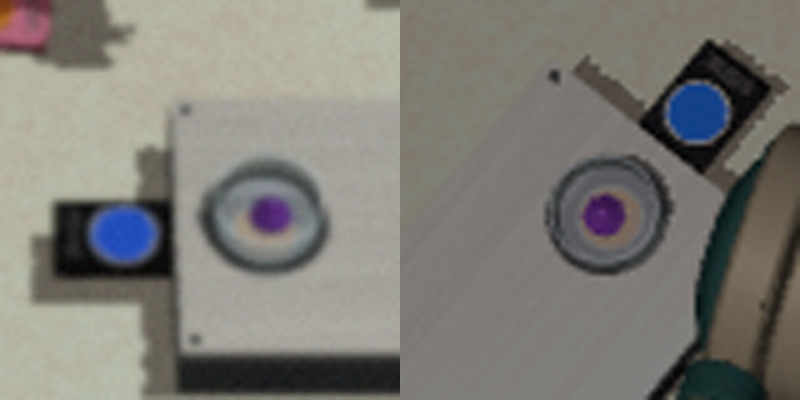

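View pics/scene21.png

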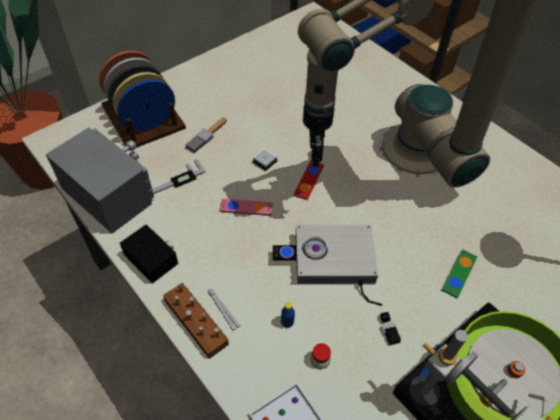

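```bash
python3 - <<'E'
from h import *
def tri(a,b):
    A=[];y=[]
    o=[]
    for n,uv in(("top",a),("scene",b)):
        p0=ray(n,[uv],.1)[0];p1=ray(n,[uv],.0)[0];d=(p1-p0)/np.linalg.norm(p1-p0)
        M=np.eye(3)-np.outer(d,d);A.append(M);y.append(M@p0)
    p=np.linalg.lstsq(np.vstack(A),np.hstack(y),rcond=None)[0]; return inb(p),p[2]*1000
print("stone before",tri((203.77,249.38),(351.09,246.72)),"after",tri((226.38,222.57),(315.83,247.36)))
r=[]
for n in("top","scene"):
    i=cv2.imread(f"pics/{n}21.png");h=cv2.cvtColor(i,cv2.COLOR_BGR2HSV)
    for c,s in blobs(i,cv2.inRange(h,(95,60,60),(125,255,255))>0):
        b=inb(ray(n,[c],.037)[0])
        if abs(b[0])<15 and -100<b[1]<-50: print(n,"blue",c,s,b); r.append(c)
print(tri(*r), "amber at start", tri((245.41,201.38),(285.38,251.21)))
E
```

```text
stone before (array([-1.09799321, 95.22850343]), np.float64(56.05126072739523)) after (array([-0.90234686,  2.29478509]), np.float64(53.52194863537249))
top blue [245.05 202.02] [239, 197, 13, 11, 114] [ -0.65459763 -75.88555885]
scene blue [286.19 251.44] [279, 246, 15, 12, 145] [  1.32103245 -74.72314107]
(array([ -0.10785168, -75.38632754]), np.float64(35.074296256981015)) amber at start (array([-1.72124187e-02, -7.74127850e+01]), np.float64(36.28507886894122))
```

```bash
python3 - <<'E'
from h import *
o=[]
for n,k in(("scene",0),("top",1)):
    i=cv2.imread(f"pics/{n}21.png"); c=proj(n,B(0,0,.05))[0]
    x,y=int(c[0])-20,int(c[1])-22
    z=cv2.resize(i[y:y+40,x:x+40],None,fx=10,fy=10,interpolation=cv2.INTER_CUBIC); z=cv2.convertScaleAbs(z,alpha=1.4)
    th=np.linspace(0,2*np.pi,60)
    for r,h,col in((33,.0485,(0,0,255)),(30,.069,(0,255,0))):
        q=np.array([B(r*np.cos(t),r*np.sin(t),h) for t in th]); px=((proj(n,q)-[x,y]+.5)*10).astype(int)
        for p in px: cv2.circle(z,tuple(p.tolist()),1,col,-1)
    o.append(z)
cv2.imwrite("pics/fin2.png",np.hstack(o))
E
```

```text
(no output)
```

View pics/fin2.png

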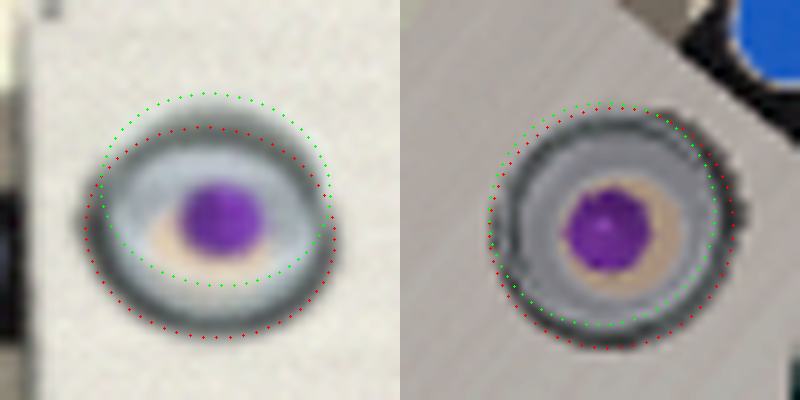

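Dark recess ring is visible all round the dish in both views, concentric with the port, amber glowing under the stone. Handing in.

```bash
python3 -c "
from rig import ticket
print(ticket.sign_off())"
```

```text
the job is handed in; nothing more can be done
None
```

I pulled the filter slider right out, turned it end for end and pushed it home with the amber filter under the port. I then slid the dish over the port and released it into the recess, and handed the job in at about 35 s of the 70 s allowed.

- **Slider:** my first try at pushing it in, with shut fingers on its end, jammed at about 17 N with the slider partly in. I backed off, gripped it and pushed again. It then stopped dead while the push rose to 13 N, which I took as the stop. After release, the camera put the blue window 75.4 mm outside the port centre; fully home would be 75 mm, and the cameras are only good to about 2 mm.
- **Dish:** I held it lightly and slid it at stage height. The wrist force showed about its own weight at the end, so it was probably carried by the gripper over the recess until I let go. The last pictures show it inside the recess ring, with the stone in the dish and amber under it.
- **Drop depth:** the stone's measured height fell 2.5 mm instead of the expected 3.5 mm. That is within measurement error, but it doesn't confirm the full drop on its own.
- **Other things on the bench:** I only looked at them in the last picture, where nothing appeared to have moved. I did not measure them. The robot was clear of everything at hand-in.

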